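Set a display rack's screw foot on its bearing plate

ROBOT

A 6-joint arm with a two-finger parallel gripper is mounted at the origin on the work surface. World frame = base frame: x ahead of the robot, y to its left, z up, the work surface at z = 0. Lengths are in m, angles in rad, forces in N, time in s.
With the tool pointing down it reaches from about 0.425 to 0.95 m from the base axis. Payload 3.5 kg.
Tool frame: the origin (TCP) lies at the centre of the arm's flange, where the gripper is bolted on; the fingertips stand 173 mm ahead of it and the grasp point (between the pads) lies 155 mm ahead of it (ctrl.tcp_to_grasp is the distance from the TCP to the grasp point, in m); z points along the fingers, x is the direction in which the jaws open and shut, and the axes are right-handed (so a half turn about z gives the same grasp; the last joint's range is limited). The gripper opens to 85 mm and grips with 20 to 120 N. Pads are 22 mm wide; open, the fingers measure 114 mm over their backs; the gripper's body (76 mm by 85 mm) begins 54 mm behind the grasp point. The pads swing forward as they close: fully open they stand 13 mm farther back than shut.
Start: joints at [-1.394, 0.286, 1.577, -0, 1.279, -0.15], TCP at [0.217, -0.639, 0.405] pointing down, gripper open.
Joint ranges: [-2.77, 2.77], [-0.9, 2.22], [0.21, 2.48], [-1.53, 4.67], [0.24, 2.81], [-2.84, 2.84]. Speed limits (rad/s): [2.79, 2.79, 3.14, 3.14, 3.14, 3.14].

INTERFACE

Orientations are given as a unit quaternion [x, y, z, w].
In Python, from plant import readout, imaging, ctrl, spotter gives the robot as it stands.
- The arm moves only by the tool apply_moves, never from a script. Its argument "steps" is a list of rows, each an object of numbers: "tx", "ty", "tz": the shift along the tool's x, y, z in mm; "wx", "wy", "wz": the turn, a rotation vector about the tool's x, y, z in rad. In form: [{"tx": .., "ty": .., "tz": .., "wx": .., "wy": .., "wz": ..}, ...]. A call has 1 to 12 rows; each row is the pose to reach, as a shift and turn from the pose commanded when the call began, along the tool's axes at that moment; what a row does not reach only later rows make up. A row lasts 1/10 s, in which the tool goes at most 50 mm and 8.59 degrees, less where a joint would pass 70% of its speed; a pose out of reach is approached as far as the arm can. A call with a gripper value outside its range is refused whole. "hand" is the opening, from 0 (shut) to 1 (fully open), set as the call begins (left out, the last holds). The fingers move at their own pace and stop on an object; "force" is the grip in N (left out, the last holds). Time passes only in rows, so rows that repeat a pose let the fingers close. It gives the time, the measured TCP pose, the force and the opening at its end, in the units of the state.
- readout.get_state(): the state, without advancing time (a new reading comes with each control period).
- imaging.read_camera(name): name is "scene" or "top" or "wrist"; returns a dict with "img" (480x640x3 uint8, red, green, blue), "vfov" (degrees; the focal length in pixels is half the picture's height over the tangent of half this angle, whatever the lens; pixels are square), "cx", "cy" (the principal point, pixels), "k1" (the pictures are not rectified: a ray, as slopes to the right and down, at radius r is drawn at 1 + k1 r^2 times it, then the intrinsics apply), "R" (3x3) and "t" (3): a world point X has camera coordinates R X + t; the wrist camera has in their place "tool_from_camera" (4x4, takes a point from camera to tool coordinates, whose origin is the TCP and whose axes are the tool frame's). Camera axes: x right, y down, z forward; pixel columns grow to the right and rows downward; lengths in m; the calibration is good to about 2 mm. A picture is of the moment at which its call begins: read the wrist's pose just before it. There is no depth.
- ctrl.sign_off(): hands the job in, once; it reports no verdict.
Trained networks look in the newest picture that a camera, given by its name, has taken for a name from the list of things; names that differ only in an ending like _2 or _b are one class to them, and where a whole thing is asked for, a point or a joint stands for the part that bears it (a point fixed in the world has none). Each returns a list of dicts, best first, with "confidence" (0 to 1); they miss things now and then, are a little off and sometimes report something else, mostly with a low value. They report only what shows in the picture. A call takes as long as a camera call. They do not tell look-alikes from the thing itself.
- spotter.trace(camera, label): "region" (480x640 bool, what is visible of it) and "uv" ([column, row] in pixels, amid what is visible of it).
The state is a dict: "time": time; "qpos": joint angles; "dq": joint speeds; "joint_efforts": joint torques, N m; "eef_pos": TCP position; "tcp_rot": TCP orientation; "contact_force": force on the tool from outside, world axes, zero at the start; "wrist_torque": the same for the moment, N m; "opening": opening from 0.0 (shut) to 1.0 (fully open).
Only numpy, scipy, OpenCV 4.12 (cv2) and the standard library are available. Lean on these libraries where they do the work, as an engineer would, in place of code of your own. Each camera call takes 0.05 s, during which the arm holds its last target.

TASK

Put the loose aluminium bearing plate flat on the table under the raised screw foot at the front of the cactus display rack, with the plate's engraved ring centred below the foot and its upright fin pointing away from the rack. Then turn the foot's black wing knob clockwise until the foot just bears on the plate: touching it lightly, never jacked hard against it. Let go and leave everything else on the table where it is.

Things in the scene. Friction and masses are not known exactly. Their poses are not given: they have to be found in the camera images.
- stand: Display rack, fixed: dark steel legs carry a grey tray (175 x 320 mm, rim 90 mm high) of white gravel and small cacti; a bracket arm on its near edge carries the screw foot. Origin: on the table straight below the foot's axis; x points from foot to tray (which begins 77 mm off), z up. Bracket and boss, 44 mm wide, lie at heights 55 to 73 mm. The -x side of the foot is open.
- screw: Screw foot: steel spindle, black rubber sole 56 mm across below, wing knob on top. Clockwise from above lowers it 2.5 mm per rad (coarse thread), self-locking, thread friction about 0.05 N m, 5.5 rad available. Origin on its axis, x along the wing bar. The sole's underside is 15.5 mm above this origin, but up to 2.5 mm higher or lower (unmeasured), and 12 to 18 mm off the table at the start: feel for the touch.
- knob_grip (a point): Centre of the wing knob's bar: 52 mm long (this point's x), 14 mm thick (y), 28 mm high, some 120 mm above the table; a neck 14 mm thick below it, free all round. Touching the plate takes 0.7 to 3.3 rad. Then torque rises about 0.028 N m per newton of bearing (give or take a fifth), bearing 15 to 20 N per rad. Read torque in or just after motion: at rest, friction may hold less.
- plate: Loose aluminium bearing plate, 170 x 90 x 10 mm, about 0.45 kg. Origin: on its underside, straight below the middle of the engraved ring (64 mm across) on its top; x axis along its length towards the ring's end. The plate reaches 40 mm ahead of the origin (+x) and 130 mm behind it, 45 mm to either side.
- fin_grip (a point): Grasp point on the plate's upright fin, 100 mm behind the ring's middle and 36 mm above the plate's underside. The fin is 44 mm long (along the plate's x), 14 mm thick (y) and stands 50 mm high on the plate (10 to 60 mm above the underside). Same axes as the plate.
- clay_pot_mid (a point): Bystander: loose terracotta pot, 84 mm across, 75 mm high; point at its centre. The plate and this pot may have their places, left and right of the rack, swapped.
- potted_cactus_mid (a point): Bystander: cactus in a square dark pot 60 mm wide, about 95 mm high; point 30 mm above its underside.
- brush_grip (a point): Bystander: loose brush lying on the table; point on its handle.
- wrench_grip (a point): Bystander: loose wrench lying on the table; point on its handle.
Mind the look-alikes: they are no part of the job. There is more than one size of the plate; the one meant has the size given above.

How it is judged:
On the way, in this order (a step that is already met when the one before it is completed fails the run):
1. the plate lies flat under the still-raised foot, ring centred below it (horizontal distance between plate and stand below 0.01 m and height (world z) of plate below 0.003 m and angle between plate's own z axis and vertical below 0.04 rad and contact force between screw and plate below 0.2 N), for 0.2 s.
2. the foot bears on the plate (contact force between screw and plate above 0.5 N), for 0.2 s.
At the end, for the whole second after the job is handed in: The plate lies flat on the table (tilt under 0.04 rad) with its ring within 10 mm of the foot's axis and its fin on the side away from the rack (within 0.6 rad of square to it); the foot bears on it with more than 0.5 N and less than 14 N; plate and foot are at rest and released (horizontal distance between plate and stand below 0.01 m and height (world z) of plate below 0.003 m and angle between plate's own z axis and vertical below 0.04 rad and angle between the x axis of plate and the x axis of stand, either way round below 0.6 rad and x of fin_grip in the frame of stand below 0 m and contact force between screw and plate between 0.5 and 14 N and linear speed of plate below 0.01 m/s and angular speed of screw below 0.05 rad/s); the robot touches nothing.
It fails at once if the foot is jacked hard (over 20 N) against the plate (contact force between screw and plate above 20 N).
It fails at once if a bystander is moved by more than 30 mm (distance of any of clay_pot_mid, potted_cactus_mid, brush_grip, wrench_grip from where it was at the start of the episode above 0.03 m).
It also fails if it takes over 72 s, if anything falls off the work surface, if the arm or the gripper's body presses on something with over 40 N, if the wrist force passes 120 N, or if a joint passes its speed limit or range.

## Working session

There is one attempt and no reset: what is moved stays moved. The work goes in short steps, Python scripts to look and compute and a tool call to move; the robot and the scene stay as the last step left them, time stands still between calls to the robot, and variables do not carry over. Pictures are saved under pics/ and viewed, and the job is handed in when it is done.

Besides the shell and the picture viewer there is one more tool, called after "Request:" as name([rows], argument=value, ...), one row to a line, values as JSON. apply_moves: Moves the arm, as the interface text tells. Its arguments: {"type":"object","properties":{"steps":{"type":"array","items":{"type":"object","properties":{"tx":{"type":"number"},"ty":{"type":"number"},"tz":{"type":"number"},"wx":{"type":"number"},"wy":{"type":"number"},"wz":{"type":"number"}}}},"hand":{"type":"number"},"force":{"type":"number"}},"required":["steps"]}

```bash
ls; mkdir -p pics
python3 - <<'E'
from plant import readout, imaging, ctrl, spotter
import cv2
s=readout.get_state()
for k,v in s.items(): print(k,v)
print(ctrl.tcp_to_grasp)
for n in ["scene","top","wrist"]:
    c=imaging.read_camera(n)
    cv2.imwrite(f"pics/{n}0.png",c["img"][:,:,::-1])
    print(n,{k:(v.tolist() if hasattr(v,'tolist') else v) for k,v in c.items() if k!="img"})
E
```

```text
pics
time 0.0
qpos [-1.39401509e+00  2.87185433e-01  1.57818164e+00  8.58298252e-06
  1.27859439e+00 -1.50010374e-01]
dq [-1.06772503e-03  3.70027553e-04 -1.39699515e-03  7.52786829e-05
  1.49017531e-04 -3.99843595e-04]
joint_efforts [-3.48090889e-04 -4.05979156e+01 -2.92627430e+01 -1.34341963e-04
  5.98694067e-03 -4.92468274e-06]
eef_pos [ 0.21665637 -0.63901921  0.403331  ]
tcp_rot [ 0.81271209 -0.58266427 -0.00084577 -0.00082916]
contact_force [0.47961852 1.02309792 0.2231689 ]
wrist_torque [0.03054725 0.00195004 0.07643318]
opening 0.9976495302604099
0.1547
scene {'vfov': 50.97293691427148, 'cx': 321.52068359849545, 'cy': 237.71435415288008, 'k1': -0.023735869554792854, 'R': [[-0.8549718717919393, 0.5184839973161985, -0.014051440196798283], [0.42842858937456973, 0.6906832871143104, -0.5825852218409663], [-0.2923560196936336, -0.5041140162978885, -0.8126481503829982]], 't': [0.4141018920610111, -0.14248534635236412, 1.4908054475758161]}
top {'vfov': 57.933818592342654, 'cx': 321.71077476693455, 'cy': 236.63654482320408, 'k1': -0.03387929136127786, 'R': [[0.020501007294652193, -0.9997682236827501, 0.006573249892038398], [-0.9965773613544558, -0.02096131917110285, -0.07996365383346082], [0.0800829041412399, -0.0049114165823842745, -0.996776106481019]], 't': [0.0043798030431308034, 0.4795119374454996, 0.9500828134437614]}
wrist {'vfov': 71.01971946886235, 'cx': 320.883218157419, 'cy': 238.2643570440565, 'k1': 0.0156705592472149, 'tool_from_camera': [[0.9999997158731035, -0.0004143369827184676, -0.0006297448501840618, -0.0016967764100508376], [0.0005836767252403596, 0.9542525763365767, 0.2990011369150375, -0.07688125636147741], [0.0004770484168241533, -0.29900141952818443, 0.9542525470466076, 0.02916141394926669], [0.0, 0.0, 0.0, 1.0]]}
```

View pics/scene0.png

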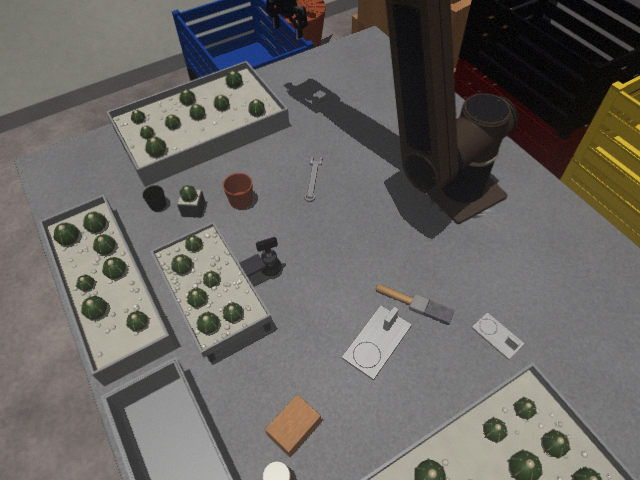

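View pics/top0.png

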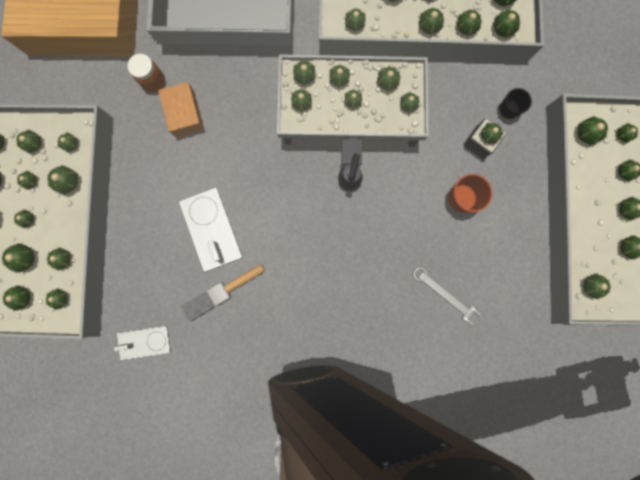

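View pics/wrist0.png

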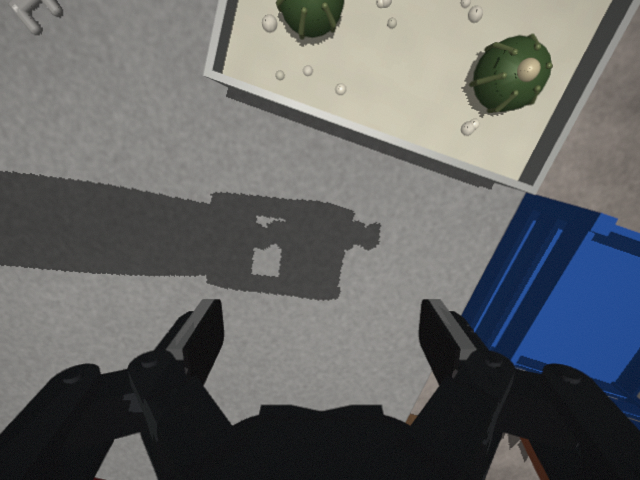

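The top view shows the plate at about (210,230), with its ring at (203,210) and its fin at (216,250). The foot and knob are near (350,177). The smaller plate at (143,343) is the look-alike. Next I'll measure.

```bash
cat > h.py <<'E'
import numpy as np, cv2
from scipy.spatial.transform import Rotation as Rot
from plant import readout, imaging, ctrl, spotter
def pose(s=None):
    s=s or readout.get_state(); return Rot.from_quat(s["tcp_rot"]).as_matrix(), np.array(s["eef_pos"])
def K(c):
    f=240/np.tan(np.radians(c["vfov"])/2); return f,c["cx"],c["cy"],c["k1"]
def Rt(c,p=None):
    if "R" in c: return np.array(c["R"]),np.array(c["t"])
    T=np.array(c["tool_from_camera"]); R,t=p
    Rw=R@T[:3,:3]; o=R@T[:3,3]+t
    return Rw.T,-Rw.T@o
def ray(c,uv,p=None):
    f,cx,cy,k=K(c); d=np.array([(uv[0]-cx)/f,(uv[1]-cy)/f]); u=d.copy()
    for _ in range(20): u=d/(1+k*(u@u))
    R,t=Rt(c,p); return -R.T@t, R.T@np.array([u[0],u[1],1])
def onplane(c,uv,z,p=None):
    o,d=ray(c,uv,p); return o+d*(z-o[2])/d[2]
def proj(c,X,p=None):
    f,cx,cy,k=K(c); R,t=Rt(c,p); X=np.atleast_2d(X)@R.T+t; u=X[:,:2]/X[:,2:]; r=(u**2).sum(1,keepdims=True)
    return u*(1+k*r)*f+[cx,cy]
E
python3 - <<'E'
from h import *
cs={}
for n in ["scene","top"]:
    c=imaging.read_camera(n); cs[n]=c
    np.savez(f"c_{n}.npz",**c)
    for l in ["plate","knob_grip","screw","stand","fin_grip","clay_pot_mid"]:
        for r in spotter.trace(n,l)[:3]:
            m=r["region"]; ys,xs=np.nonzero(m)
            print(n,l,round(r["confidence"],2),np.round(r["uv"],1),m.sum(),xs.min(),xs.max(),ys.min(),ys.max(), onplane(c,r["uv"],{"knob_grip":.12,"fin_grip":.036}.get(l,0.01)).round(3))
t=cs["top"]["img"]; cr=cv2.resize(t[110:290,160:440],None,fx=2.85,fy=2.85,interpolation=cv2.INTER_CUBIC)
cv2.imwrite("pics/t1.png",cr[:,:,::-1])
t=cs["scene"]["img"]; cr=cv2.resize(t[220:390,230:430],None,fx=3.5,fy=3.5,interpolation=cv2.INTER_CUBIC)
cv2.imwrite("pics/s1.png",cr[:,:,::-1])
E
```

```text
scene plate 0.83 [377.5 341.4] 2650 342 410 307 378 [0.491 0.269 0.01 ]
scene plate 0.77 [498.8 338.1] 1119 475 523 314 359 [0.239 0.416 0.01 ]
scene knob_grip 0.77 [268.5 252.7] 422 257 280 237 275 [ 0.619 -0.024  0.12 ]
scene knob_grip 0.58 [187.8 201.5] 681 178 204 186 216 [ 0.724 -0.28   0.12 ]
scene knob_grip 0.33 [214.8 283.5] 9897 151 280 222 361 [ 0.766 -0.013  0.12 ]
scene screw 0.73 [273.6 249.7] 419 257 281 237 275 [ 0.577 -0.096  0.01 ]
scene stand 0.67 [212.6 284.3] 9929 150 280 222 361 [ 0.763 -0.084  0.01 ]
scene fin_grip 0.69 [380.  343.5] 2661 342 411 306 379 [0.497 0.285 0.036]
scene fin_grip 0.64 [497.  335.6] 1121 473 523 314 359 [0.252 0.414 0.036]
scene clay_pot_mid 0.97 [239.8 188.2] 862 223 252 173 208 [ 0.559 -0.345  0.01 ]
top plate 0.95 [141.4 342.3] 1349 114 169 327 359 [0.236 0.411 0.01 ]
top plate 0.76 [210.5 228.1] 2889 180 240 189 269 [0.494 0.266 0.01 ]
top knob_grip 0.96 [352.  172.7] 357 338 360 154 189 [ 0.603 -0.044  0.12 ]
top knob_grip 0.75 [211.9 294.1] 1310 182 264 264 320 [0.352 0.23  0.12 ]
top screw 0.9 [351.3 177. ] 383 339 362 154 189 [ 0.618 -0.051  0.01 ]
top stand 0.62 [353.1 101.6] 13593 277 428 55 189 [ 0.796 -0.052  0.01 ]
top fin_grip 0.89 [141.3 342.6] 1413 114 169 326 359 [0.24  0.4   0.036]
top fin_grip 0.64 [209.4 231.2] 3052 180 241 187 270 [0.485 0.262 0.036]
```

View pics/t1.png

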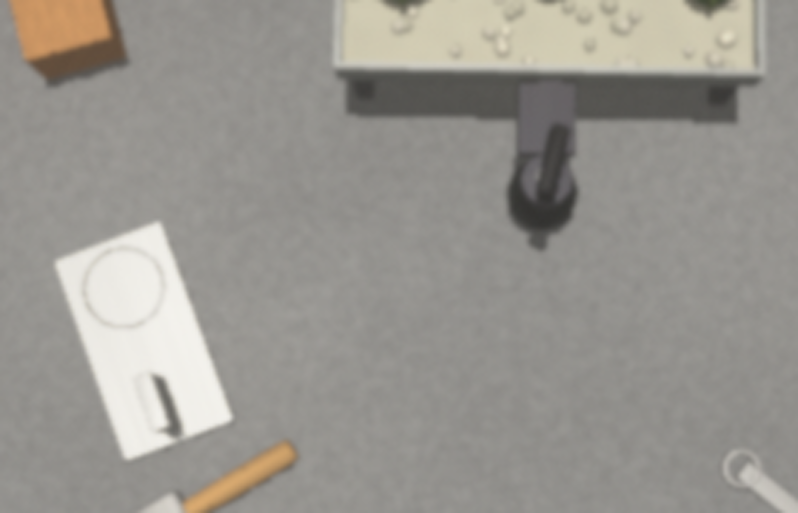

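View pics/s1.png

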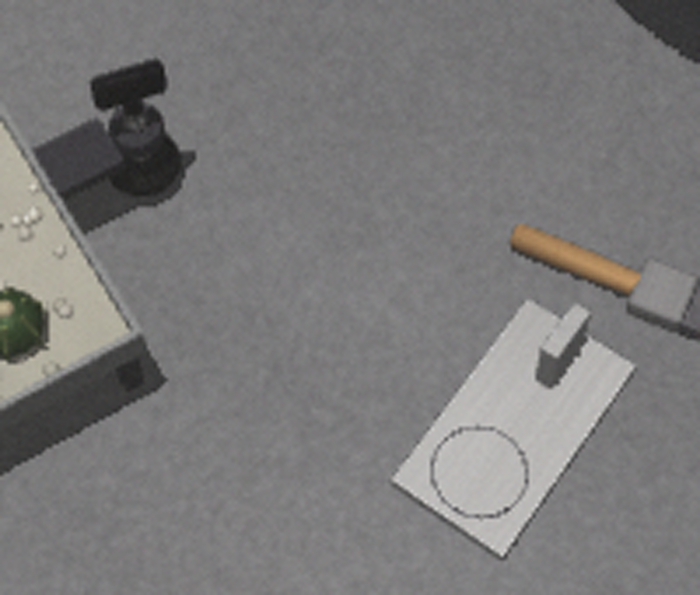

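```bash
cat > m1.py <<'E'
from h import *
T=dict(np.load("c_top.npz")); S=dict(np.load("c_scene.npz"))
def pt(p): return (np.array(p)+.5)/2.85-.5+[160,110]
def ps(p): return (np.array(p)+.5)/3.5-.5+[230,220]
# model plate corners order: (+x,+y),(+x,-y),(-x,-y),(-x,+y)
loc=np.array([[.04,.045],[.04,-.045],[-.13,-.045],[-.13,.045]])
tc=[onplane(T,pt(p),.01)[:2] for p in [(55,262),(160,222),(232,418),(127,460)]]
sc=[onplane(S,ps(p),.01)[:2] for p in [(503,555),(392,482),(528,300),(635,368)]]
def fit(P):
    P=np.array(P); a=loc-loc.mean(0); b=P-P.mean(0)
    th=np.arctan2((a[:,0]*b[:,1]-a[:,1]*b[:,0]).sum(),(a*b).sum())
    R=np.array([[np.cos(th),-np.sin(th)],[np.sin(th),np.cos(th)]])
    o=P.mean(0)-R@loc.mean(0); return o,th,np.abs(P-(loc@R.T+o)).max()
for n,P in (("top",tc),("scene",sc)):
    o,th,e=fit(P); f=o-.1*np.array([np.cos(th),np.sin(th)]); print(n,"ring",o.round(4),"yaw",round(th,4),"err",e.round(4),"fin",f.round(4))
print("ring top", onplane(T,pt((124,287)),.01), "scene",onplane(S,ps((480,471)),.01))
print("rim", onplane(T,pt((335,73)),.09),onplane(T,pt((765,78)),.09))
# foot sole: circle bottom of dark, knob
def tri(a,b):
    o1,d1=ray(T,a);o2,d2=ray(S,b); d1/=np.linalg.norm(d1);d2/=np.linalg.norm(d2)
    A=np.stack([d1,-d2],1); x=np.linalg.lstsq(A,o2-o1,rcond=None)[0]
    p,q=o1+d1*x[0],o2+d2*x[1]; return (p+q)/2,np.linalg.norm(p-q)
for a,b in [((559,126),(93,95)),((545,197),(165,75)),((554,160),(128,84))]:
    print("knob",tri(pt(a),ps(b)), onplane(T,pt(a),.12),onplane(S,ps(b),.12))
E
python3 m1.py
```

```text
top ring [0.5339 0.2845] yaw 0.3904 err 0.0012 fin [0.4414 0.2465]
scene ring [0.5321 0.284 ] yaw 0.3881 err 0.0018 fin [0.4395 0.2462]
ring top [0.53418215 0.28450149 0.01      ] scene [0.53096565 0.28289852 0.01      ]
rim [0.68660794 0.11315815 0.09      ] [ 0.69039496 -0.20672437  0.09      ]
knob (array([ 0.63878532, -0.04997189,  0.12839484]), np.float64(0.0016537475278243386)) [ 0.64179274 -0.05117599  0.12      ] [ 0.6364359  -0.05503501  0.12      ]
knob (array([ 0.58771857, -0.04068136,  0.12572125]), np.float64(0.0026134424206704595)) [ 0.59002054 -0.04190275  0.12      ] [ 0.58529446 -0.04352825  0.12      ]
knob (array([ 0.61392745, -0.0464579 ,  0.12750894]), np.float64(0.0028471557255230987)) [ 0.61695352 -0.04793678  0.12      ] [ 0.61115664 -0.05043637  0.12      ]
```

```bash
cat >> h.py <<'E'
def wrap(a): return (a+np.pi)%(2*np.pi)-np.pi
def down(yaw): # tool x at world yaw, z down
    x=np.array([np.cos(yaw),np.sin(yaw),0]); z=np.array([0,0,-1.]); return np.stack([x,np.cross(z,x),z],1)
def tgt(xy,zg,yaw,s=None):
    """tool-frame command to put the grasp point at xy,zg with tool x at yaw"""
    s=s or readout.get_state(); R,t=pose(s); G=down(yaw)
    P=np.array([xy[0],xy[1],zg+.1547])
    d=R.T@(P-t)*1000; w=Rot.from_matrix(R.T@G).as_rotvec()
    print("t",d.round(1),"w",w.round(4),"yaw now",round(np.arctan2(R[1,0],R[0,0]),4))
E
python3 - <<'E'
from h import *
R,t=pose(); print(R.round(3))
print("q1,yaw",-1.394,np.arctan2(R[1,0],R[0,0]))
y=.389-np.pi/2
tgt((.4405,.2463),.136,y); tgt((.4405,.2463),.136,y+np.pi)
E
```

```text
[[ 0.321 -0.947 -0.   ]
 [-0.947 -0.321 -0.   ]
 [ 0.     0.    -1.   ]]
q1,yaw -1.394 -1.2440338695809752
t [-766.9 -496.2  114. ] w [ 0.     -0.0001 -0.0622] yaw now -1.244
t [-766.9 -496.2  114. ] w [-1.0000e-04 -0.0000e+00  3.0794e+00] yaw now -1.244
```

Request:
apply_moves([
  {"tx": -25,"ty": -35,"wz": -0.14},
  {"tx": -50,"ty": -71,"wz": -0.28},
  {"tx": -75,"ty": -106,"wz": -0.42},
  {"tx": -100,"ty": -142,"wz": -0.56},
  {"tx": -125,"ty": -177,"wz": -0.7},
  {"tx": -150,"ty": -213,"wz": -0.84},
  {"tx": -175,"ty": -248,"wz": -0.98},
  {"tx": -200,"ty": -284,"wz": -1.12},
  {"tx": -225,"ty": -319,"wz": -1.26},
  {"tx": -250,"ty": -355,"wz": -1.4},
  {"tx": -277,"ty": -393,"wz": -1.54},
  {"tx": -277,"ty": -393,"wz": -1.6},
], hand=1)

```text
$.steps[0]: bad value
```

Run:
```python
from h import *
s=readout.get_state(); print(s["time"],s["eef_pos"],s["qpos"])
tgt((.530,-.05),.245,1.57)
tgt((.4405,.2463),.136,.389+np.pi/2)
```

```text
0.85 [ 0.21668398 -0.63925974  0.40476416] [-1.39403533e+00  2.86256505e-01  1.57668107e+00 -1.37153221e-05
  1.27859695e+00 -1.49997507e-01]
t [-457.5 -485.9    5. ] w [ 1.000e-04  0.000e+00 -2.814e+00] yaw now -1.244
t [-766.9 -496.2  114. ] w [-1.0000e-04 -0.0000e+00  3.0794e+00] yaw now -1.244
```

Request:
apply_moves([
  {"tx": -25,"ty": -35,"tz": 0,"wx": 0,"wy": 0,"wz": -0.14},
  {"tx": -50,"ty": -71,"tz": 0,"wx": 0,"wy": 0,"wz": -0.28},
  {"tx": -75,"ty": -106,"tz": 0,"wx": 0,"wy": 0,"wz": -0.42},
  {"tx": -100,"ty": -142,"tz": 0,"wx": 0,"wy": 0,"wz": -0.56},
  {"tx": -125,"ty": -177,"tz": 0,"wx": 0,"wy": 0,"wz": -0.7},
  {"tx": -150,"ty": -213,"tz": 0,"wx": 0,"wy": 0,"wz": -0.84},
  {"tx": -175,"ty": -248,"tz": 0,"wx": 0,"wy": 0,"wz": -0.98},
  {"tx": -200,"ty": -284,"tz": 0,"wx": 0,"wy": 0,"wz": -1.12},
  {"tx": -225,"ty": -319,"tz": 0,"wx": 0,"wy": 0,"wz": -1.26},
  {"tx": -250,"ty": -355,"tz": 0,"wx": 0,"wy": 0,"wz": -1.4},
  {"tx": -277,"ty": -393,"tz": 0,"wx": 0,"wy": 0,"wz": -1.54},
  {"tx": -277,"ty": -393,"tz": 0,"wx": 0,"wy": 0,"wz": -1.6},
], hand=1)

```text
time: 2.05
eef_pos: [0.5021, -0.2467, 0.405]
tcp_rot: [0.983, 0.182, 0.001, -0.0]
contact_force: [-0.2, -1.1, -0.2]
opening: 1.003
```

Run:
```python
from h import *
s=readout.get_state(); print(s["time"],s["eef_pos"],s["qpos"])
tgt((.530,-.05),.245,1.57)
tgt((.4405,.2463),.136,.389+np.pi/2)
```

```text
2.05 [ 0.50211885 -0.24665042  0.40501075] [-6.38193398e-01  3.20340005e-02  1.86345672e+00  1.83458576e-03
  1.24575191e+00 -1.00463817e+00]
t [  96.4 -173.7    5.6] w [ 4.0000e-04 -1.8000e-03 -1.2041e+00] yaw now 0.3659
t [ 118.6 -482.3  114.8] w [ 8.0000e-04 -1.8000e-03 -1.5939e+00] yaw now 0.3659
```

Request:
apply_moves([
  {"tx": 12,"ty": -20,"tz": 0,"wx": 0,"wy": 0,"wz": -0.14},
  {"tx": 24,"ty": -43,"tz": 0,"wx": 0,"wy": 0,"wz": -0.28},
  {"tx": 36,"ty": -65,"tz": 0,"wx": 0,"wy": 0,"wz": -0.42},
  {"tx": 48,"ty": -87,"tz": 0,"wx": 0,"wy": 0,"wz": -0.56},
  {"tx": 60,"ty": -109,"tz": 0,"wx": 0,"wy": 0,"wz": -0.7},
  {"tx": 72,"ty": -130,"tz": 0,"wx": 0,"wy": 0,"wz": -0.84},
  {"tx": 84,"ty": -152,"tz": 0,"wx": 0,"wy": 0,"wz": -0.98},
  {"tx": 96,"ty": -174,"tz": 5,"wx": 0,"wy": 0,"wz": -1.12},
  {"tx": 96,"ty": -174,"tz": 5,"wx": 0,"wy": -0.002,"wz": -1.2},
  {"tx": 96,"ty": -174,"tz": 5,"wx": 0,"wy": -0.002,"wz": -1.204},
  {"tx": 96,"ty": -174,"tz": 5,"wx": 0,"wy": -0.002,"wz": -1.204},
])

```text
time: 3.15
eef_pos: [0.5293, -0.0543, 0.3999]
tcp_rot: [0.711, 0.703, -0.001, 0.0]
contact_force: [-0.8, 0.6, 0.0]
opening: 1.002
```

Run:
```python
from h import *
s=readout.get_state(); print(s["time"],s["eef_pos"],s["qpos"])
R,t=pose(s); c=imaging.read_camera("wrist"); np.savez("c_w1.npz",**c); np.savez("p_w1.npz",R=R,t=t)
img=c["img"].copy()
for l in ["knob_grip","screw"]:
    for r in spotter.trace("wrist",l)[:2]: print(l,r["confidence"],r["uv"],onplane(c,r["uv"],.12,(R,t)))
print(proj(c,[[.6125,-.047,.134],[.6125,-.047,.0]],(R,t)))
cv2.imwrite("pics/w1.png",img[:,:,::-1])
tgt((.4405,.2463),.136,.389+np.pi/2,s)
```

```text
3.15 [ 0.52933809 -0.05428877  0.39993005] [-0.29270943 -0.02605447  1.93118507 -0.00195902  1.23661641 -1.85042511]
knob_grip 0.65 [329.0, 302.2] [ 0.58692329 -0.04697131  0.12      ]
knob_grip 0.55 [610.1, 159.1] [0.47413335 0.15575172 0.12      ]
screw 0.6 [331.9, 303.6] [ 0.58824998 -0.04456658  0.12      ]
[[329.53263236 338.74327283]
 [326.88445362 273.04288816]]
t [299.6 -92.5 108.8] w [-0.001   0.0016 -0.4014] yaw now 1.5584
```

View pics/w1.png

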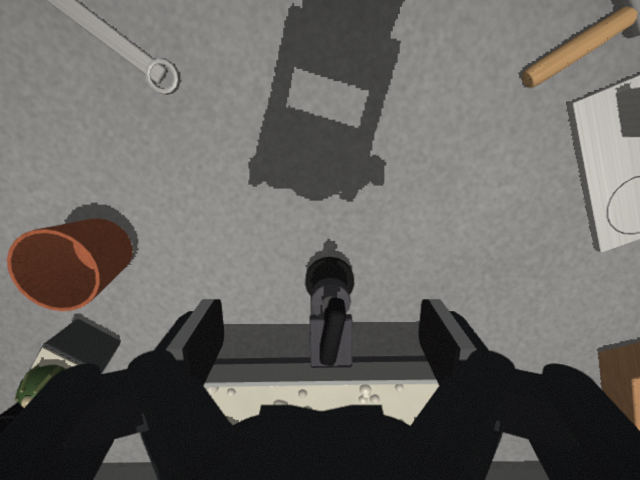

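Run:
```python
from h import *
c=dict(np.load("c_w1.npz")); q=np.load("p_w1.npz"); p=(q["R"],q["t"])
im=c["img"].copy(); k=5
cr=cv2.resize(im[230:370,260:400],None,fx=k*.8,fy=k*.8,interpolation=cv2.INTER_CUBIC)
def put(X,col):
    for u in proj(c,X,p):
        cv2.circle(cr,tuple(int(v) for v in ((u-[260,230]+.5)*4)),1,col,-1)
a=np.linspace(0,2*np.pi,60)
for y,col in ((-.047,(255,0,0)),(-.045,(0,255,0))):
  for z in (.0155,):
    put(np.stack([.6125+.028*np.cos(a),y+.028*np.sin(a),z+0*a],1),col)
l=np.linspace(-.026,.026,15)
for th,col in ((-.2,(255,255,0)),): 
  for s in(-.007,.007):
    put(np.stack([.6125+l*np.cos(th)-s*np.sin(th),-.046+l*np.sin(th)+s*np.cos(th),.134+0*l],1),col)
cv2.imwrite("pics/w1b.png",cr[:,:,::-1])
```

```text
(no output)
```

View pics/w1b.png

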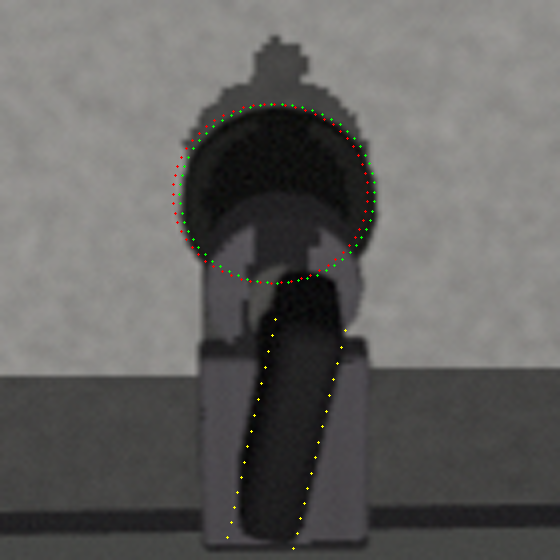

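Request:
apply_moves([
  {"tx": 36,"ty": -11,"tz": 10,"wx": 0,"wy": 0,"wz": -0.05},
  {"tx": 74,"ty": -23,"tz": 22,"wx": 0,"wy": 0,"wz": -0.1},
  {"tx": 112,"ty": -35,"tz": 35,"wx": 0,"wy": 0,"wz": -0.15},
  {"tx": 150,"ty": -47,"tz": 50,"wx": 0,"wy": 0,"wz": -0.2},
  {"tx": 187,"ty": -58,"tz": 65,"wx": 0,"wy": 0,"wz": -0.25},
  {"tx": 225,"ty": -70,"tz": 80,"wx": 0,"wy": 0,"wz": -0.3},
  {"tx": 262,"ty": -81,"tz": 95,"wx": 0,"wy": 0,"wz": -0.35},
  {"tx": 290,"ty": -90,"tz": 105,"wx": -0.001,"wy": 0.0016,"wz": -0.39},
  {"tx": 299.6,"ty": -92.5,"tz": 109,"wx": -0.001,"wy": 0.0016,"wz": -0.4014},
  {"tx": 299.6,"ty": -92.5,"tz": 109,"wx": -0.001,"wy": 0.0016,"wz": -0.4014},
])

```text
time: 4.3
eef_pos: [0.4397, 0.2467, 0.2898]
tcp_rot: [0.556, 0.831, -0.001, -0.001]
contact_force: [-0.3, 0.3, -0.4]
opening: 0.997
```

Run:
```python
from h import *
s=readout.get_state(); print(s["time"],s["eef_pos"],s["qpos"])
R,t=pose(s); c=imaging.read_camera("wrist")
img=c["img"].copy()
def put(X,col):
    for u in proj(c,X,(R,t)): cv2.circle(img,tuple(int(round(v)) for v in u),1,col,-1)
o=np.array([.533,.284]);th=.389; ex=np.array([np.cos(th),np.sin(th)]);ey=np.array([-ex[1],ex[0]])
for z,x0,x1,yy in ((.01,-.13,.04,.045),(.06,-.122,-.078,.007)):
    l=np.linspace(0,1,25)
    for a,b in (((x0,-yy),(x1,-yy)),((x0,yy),(x1,yy)),((x0,-yy),(x0,yy)),((x1,-yy),(x1,yy))):
        a=np.array(a);b=np.array(b); P=np.array([a+(b-a)*q for q in l])
        put(np.c_[o+P[:,:1]*ex+P[:,1:]*ey,np.full(25,z)],(255,0,0))
cv2.imwrite("pics/w2.png",img[:,:,::-1])
tgt((.4405,.2463),.034,.389+np.pi/2,s)
```

```text
4.3 [0.4396906  0.24670502 0.28983301] [ 3.09812927e-01  3.85526809e-02  2.08316044e+00  9.99213275e-05
  1.02138357e+00 -1.65268543e+00]
t [ -0.7   0.7 101.1] w [-0.0015 -0.0002  0.0026] yaw now 1.9624
```

View pics/w2.png

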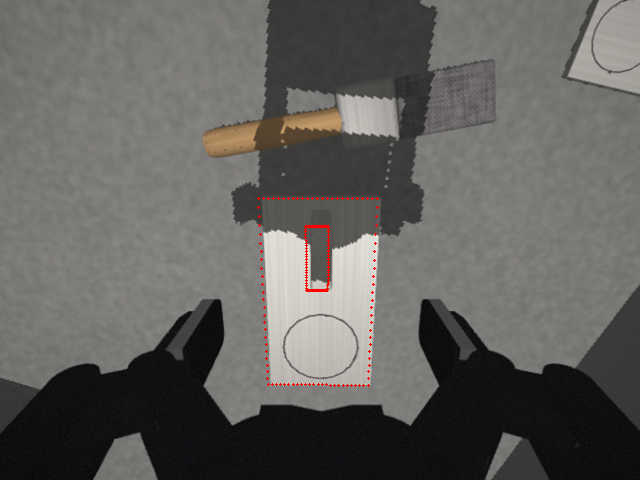

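The overlay matches the plate and fin within 1–2 px. I'll descend and grip.

Request:
apply_moves([
  {"tx": -0.2,"ty": 0.7,"tz": 20,"wx": -0.0015,"wy": 0,"wz": 0.0026},
  {"tx": -0.2,"ty": 0.7,"tz": 50,"wx": -0.0015,"wy": 0,"wz": 0.0026},
  {"tx": -0.2,"ty": 0.7,"tz": 80,"wx": -0.0015,"wy": 0,"wz": 0.0026},
  {"tx": -0.2,"ty": 0.7,"tz": 96,"wx": -0.0015,"wy": 0,"wz": 0.0026},
  {"tx": -0.2,"ty": 0.7,"tz": 100,"wx": -0.0015,"wy": 0,"wz": 0.0026},
  {"tx": -0.2,"ty": 0.7,"tz": 100,"wx": -0.0015,"wy": 0,"wz": 0.0026},
])

```text
time: 4.95
eef_pos: [0.4415, 0.2454, 0.1906]
tcp_rot: [0.558, 0.83, 0.001, 0.0]
contact_force: [-0.7, -1.5, -0.1]
opening: 0.999
```

Request:
apply_moves([
  {"tx": 0,"ty": 0,"tz": 0,"wx": 0,"wy": 0,"wz": 0},
  {"tx": 0,"ty": 0,"tz": 0,"wx": 0,"wy": 0,"wz": 0},
  {"tx": 0,"ty": 0,"tz": 0,"wx": 0,"wy": 0,"wz": 0},
  {"tx": 0,"ty": 0,"tz": 0,"wx": 0,"wy": 0,"wz": 0},
  {"tx": 0,"ty": 0,"tz": 0,"wx": 0,"wy": 0,"wz": 0},
  {"tx": 0,"ty": 0,"tz": 0,"wx": 0,"wy": 0,"wz": 0},
  {"tx": 0,"ty": 0,"tz": 0,"wx": 0,"wy": 0,"wz": 0},
  {"tx": 0,"ty": 0,"tz": 0,"wx": 0,"wy": 0,"wz": 0},
  {"tx": 0,"ty": 0,"tz": 0,"wx": 0,"wy": 0,"wz": 0},
  {"tx": 0,"ty": 0,"tz": 0,"wx": 0,"wy": 0,"wz": 0},
], hand=0, force=100)

```text
time: 5.95
eef_pos: [0.4408, 0.2466, 0.191]
tcp_rot: [0.557, 0.83, 0.001, 0.0]
contact_force: [-1.8, 0.8, 5.9]
opening: 0.149
```

Request:
apply_moves([
  {"tx": 0,"ty": 0,"tz": -5,"wx": 0,"wy": 0,"wz": 0},
  {"tx": 0,"ty": 0,"tz": -15,"wx": 0,"wy": 0,"wz": 0},
  {"tx": 0,"ty": 0,"tz": -30,"wx": 0,"wy": 0,"wz": 0},
  {"tx": 0,"ty": 0,"tz": -40,"wx": 0,"wy": 0,"wz": 0},
  {"tx": 0,"ty": 0,"tz": -40,"wx": 0,"wy": 0,"wz": 0},
])

```text
time: 6.45
eef_pos: [0.4411, 0.2464, 0.2319]
tcp_rot: [0.558, 0.83, 0.002, 0.001]
contact_force: [0.1, -0.5, -3.4]
opening: 0.151
```

Run:
```python
from h import *
s=readout.get_state(); print(s["time"],s["eef_pos"],s["opening"],s["contact_force"],s["wrist_torque"])
c=imaging.read_camera("wrist"); cv2.imwrite("pics/w3.png",c["img"][:,:,::-1])
# pre-insert: ring 85mm before the foot: fin x=.613-.1-.09
tgt((.425,-.0455),.076,np.pi/2+.0,s)
tgt((.44,-.0455),.076,np.pi/2+.0,s)
```

```text
6.45 [0.44110067 0.24642163 0.23193271] 0.15077280671806093 [ 0.13402644 -0.53007215 -3.40495382] [-0.07927902  0.12361544 -0.00182974]
t [-264.1 -125.3    0.7] w [ 0.0044 -0.0009  0.3879] yaw now 1.9587
t [-269.8 -111.4    0.7] w [ 0.0044 -0.0009  0.3879] yaw now 1.9587
```

View pics/w3.png

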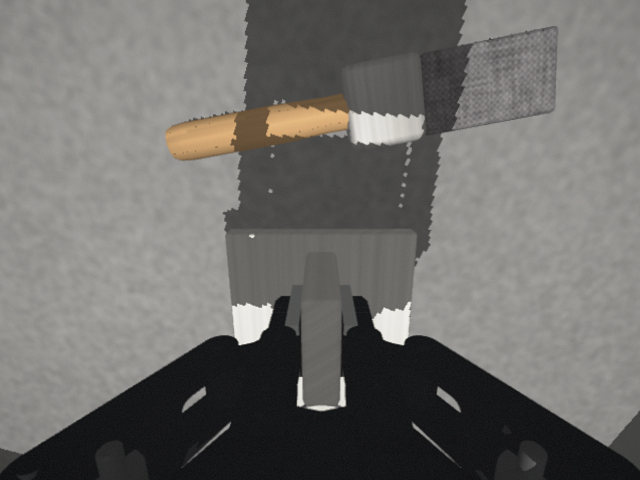

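Request:
apply_moves([
  {"tx": -20,"ty": -9,"tz": 0,"wx": 0.0,"wy": 0,"wz": 0.04},
  {"tx": -48,"ty": -21,"tz": 0,"wx": 0.001,"wy": 0,"wz": 0.08},
  {"tx": -80,"ty": -35,"tz": 0,"wx": 0.002,"wy": 0,"wz": 0.13},
  {"tx": -112,"ty": -49,"tz": 0,"wx": 0.002,"wy": 0,"wz": 0.18},
  {"tx": -144,"ty": -63,"tz": 0,"wx": 0.003,"wy": 0,"wz": 0.23},
  {"tx": -176,"ty": -77,"tz": 0,"wx": 0.003,"wy": 0,"wz": 0.28},
  {"tx": -208,"ty": -91,"tz": 0,"wx": 0.004,"wy": 0,"wz": 0.33},
  {"tx": -240,"ty": -104,"tz": 0,"wx": 0.0044,"wy": -0.001,"wz": 0.37},
  {"tx": -260,"ty": -113,"tz": 0,"wx": 0.0044,"wy": -0.001,"wz": 0.388},
  {"tx": -268,"ty": -116,"tz": 0,"wx": 0.0044,"wy": -0.001,"wz": 0.388},
  {"tx": -268,"ty": -116,"tz": 0,"wx": 0.0044,"wy": -0.001,"wz": 0.388},
])

```text
time: 7.6
eef_pos: [0.4344, -0.0464, 0.2297]
tcp_rot: [0.708, 0.706, -0.002, -0.001]
contact_force: [0.2, 0.5, -4.6]
opening: 0.152
```

Run:
```python
from h import *
s=readout.get_state(); print(s["time"],s["eef_pos"],s["opening"],s["contact_force"])
tgt((.435,-.0455),.035,np.pi/2,s)
for n in ["top","scene"]:
    c=imaging.read_camera(n); im=c["img"]
    cr=im[100:300,250:500] if n=="top" else im[200:400,220:470]
    cv2.imwrite(f"pics/{n}3.png",cv2.resize(cr,None,fx=3,fy=3,interpolation=cv2.INTER_CUBIC)[:,:,::-1])
```

```text
7.6 [ 0.43438877 -0.04639208  0.22969393] 0.1519406590696277 [ 0.23285203  0.48746509 -4.62813355]
t [ 0.9  0.8 40. ] w [-0.004   0.0006 -0.0018] yaw now 1.569
```

View pics/scene3.png

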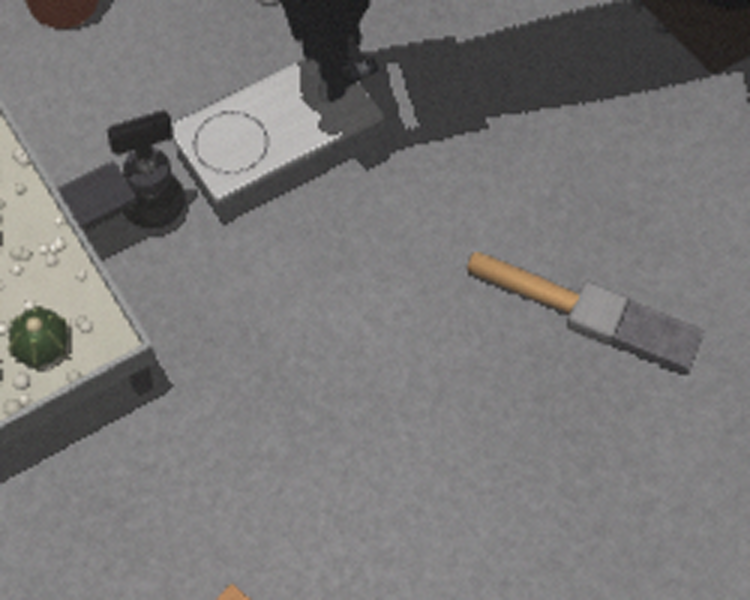

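View pics/top3.png

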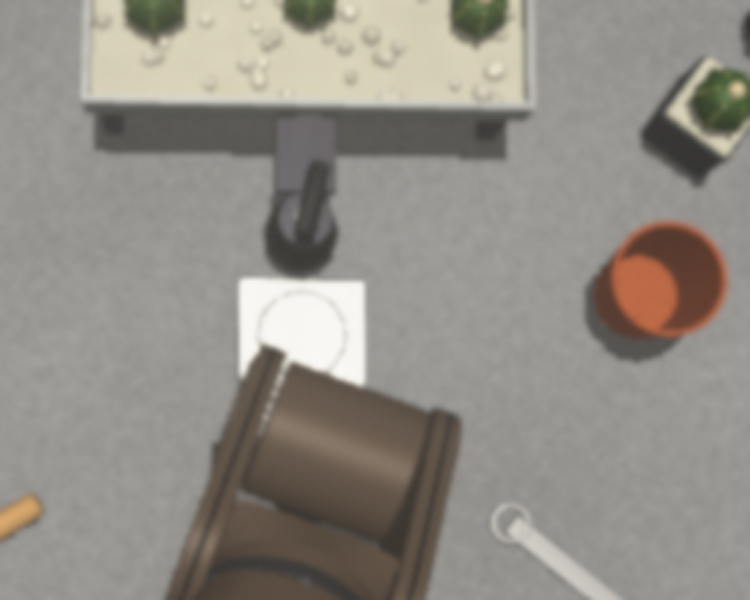

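Request:
apply_moves([
  {"tx": 0.9,"ty": 0.8,"tz": 15,"wx": -0.004,"wy": 0.0006,"wz": -0.0018},
  {"tx": 0.9,"ty": 0.8,"tz": 30,"wx": -0.004,"wy": 0.0006,"wz": -0.0018},
  {"tx": 0.9,"ty": 0.8,"tz": 36,"wx": -0.004,"wy": 0.0006,"wz": -0.0018},
  {"tx": 0.9,"ty": 0.8,"tz": 38,"wx": -0.004,"wy": 0.0006,"wz": -0.0018},
  {"tx": 0.9,"ty": 0.8,"tz": 39,"wx": -0.004,"wy": 0.0006,"wz": -0.0018},
  {"tx": 0.9,"ty": 0.8,"tz": 39,"wx": -0.004,"wy": 0.0006,"wz": -0.0018},
])

```text
time: 8.3
eef_pos: [0.4356, -0.0447, 0.1916]
tcp_rot: [0.706, 0.708, 0.0, 0.001]
contact_force: [0.2, -0.4, -4.1]
opening: 0.15
```

Request:
apply_moves([
  {"tx": 0,"ty": 0,"tz": 0,"wx": 0,"wy": 0,"wz": 0},
  {"tx": 0,"ty": 0,"tz": 0,"wx": 0,"wy": 0,"wz": 0},
  {"tx": 0,"ty": 0,"tz": 0,"wx": 0,"wy": 0,"wz": 0},
  {"tx": 0,"ty": 0,"tz": 0,"wx": 0,"wy": 0,"wz": 0},
], hand=0.4)

```text
time: 8.7
eef_pos: [0.4357, -0.045, 0.1918]
tcp_rot: [0.707, 0.708, 0.001, 0.001]
contact_force: [-0.1, -0.6, 0.4]
opening: 0.4
```

Request:
apply_moves([
  {"tx": 0,"ty": 0,"tz": 0,"wx": 0,"wy": 0,"wz": 0},
  {"tx": 0,"ty": 0,"tz": 0,"wx": 0,"wy": 0,"wz": 0},
  {"tx": 0,"ty": 0,"tz": 0,"wx": 0,"wy": 0,"wz": 0},
  {"tx": 0,"ty": 0,"tz": 0,"wx": 0,"wy": 0,"wz": 0},
  {"tx": 0,"ty": 0,"tz": 0,"wx": 0,"wy": 0,"wz": 0},
], hand=0, force=40)

```text
time: 9.2
eef_pos: [0.4355, -0.0448, 0.1914]
tcp_rot: [0.707, 0.708, 0.0, 0.001]
contact_force: [-1.4, 1.5, 4.0]
opening: 0.159
```

Run:
```python
from h import *
s=readout.get_state(); print(s["time"],s["eef_pos"],s["opening"],s["contact_force"])
tgt((.513,-.0455),.036,np.pi/2,s)
c=imaging.read_camera("top"); im=c["img"]; cr=im[100:260,280:420]; np.savez("c_t4.npz",**c)
cv2.imwrite("pics/top4.png",cv2.resize(cr,None,fx=4,fy=4,interpolation=cv2.INTER_CUBIC)[:,:,::-1])
```

```text
9.2 [ 0.43549528 -0.04484527  0.19141631] 0.15940067168240382 [-1.35880078  1.52689848  4.03869348]
t [-0.8 77.5  0.8] w [0.0013 0.0004 0.0017] yaw now 1.5725
```

View pics/top4.png

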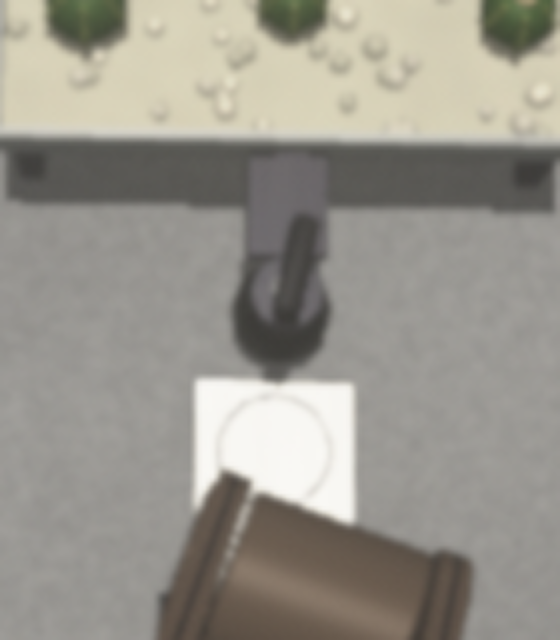

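Run:
```python
from h import *
c=dict(np.load("c_t4.npz"))
P=lambda u:(np.array(u)+.5)/4-.5+[280,100]
print("ring",onplane(c,P((274.5,452)),.01),"front edge",onplane(c,P((274.5,380)),.01))
print("corners", onplane(c,P((194,378)),.01),onplane(c,P((355,383)),.01))
for z in (.0155,.025): print("sole L/R/bottom",[onplane(c,P(u),z).round(4) for u in ((234,318),(329,318),(281,372))])
R,t=pose()
```

```text
ring [ 0.53595258 -0.04477831  0.01      ] front edge [ 0.57725231 -0.04414675  0.01      ]
corners [0.57739856 0.00168605 0.01      ] [ 0.57654434 -0.09003154  0.01      ]
sole L/R/bottom [array([ 0.6114, -0.0203,  0.0155]), array([ 0.6126, -0.0742,  0.0155]), array([ 0.5809, -0.0474,  0.0155])]
sole L/R/bottom [array([ 0.6093, -0.0199,  0.025 ]), array([ 0.6105, -0.0733,  0.025 ]), array([ 0.5792, -0.0468,  0.025 ])]
```

Request:
apply_moves([
  {"tx": -1.2,"ty": 6,"tz": 0,"wx": 0,"wy": 0,"wz": 0.002},
  {"tx": -1.2,"ty": 14,"tz": 0,"wx": 0,"wy": 0,"wz": 0.002},
  {"tx": -1.2,"ty": 22,"tz": 0,"wx": 0,"wy": 0,"wz": 0.002},
  {"tx": -1.2,"ty": 30,"tz": 0,"wx": 0,"wy": 0,"wz": 0.002},
  {"tx": -1.2,"ty": 40,"tz": 0,"wx": 0,"wy": 0,"wz": 0.002},
  {"tx": -1.2,"ty": 50,"tz": 0,"wx": 0,"wy": 0,"wz": 0.002},
  {"tx": -1.2,"ty": 60,"tz": 0,"wx": 0,"wy": 0,"wz": 0.002},
  {"tx": -1.2,"ty": 68,"tz": 0,"wx": 0,"wy": 0,"wz": 0.002},
  {"tx": -1.2,"ty": 74,"tz": 0,"wx": 0,"wy": 0,"wz": 0.002},
  {"tx": -1.2,"ty": 76,"tz": 0,"wx": 0,"wy": 0,"wz": 0.002},
  {"tx": -1.2,"ty": 76,"tz": 0,"wx": 0,"wy": 0,"wz": 0.002},
])

```text
time: 10.35
eef_pos: [0.5097, -0.0458, 0.1912]
tcp_rot: [0.707, 0.708, -0.004, -0.004]
contact_force: [-11.8, -0.5, 15.8]
opening: 0.158
```

Run:
```python
from h import *
s=readout.get_state(); print(s["time"],s["eef_pos"],s["opening"],s["contact_force"])
for n in ["top","scene"]:
    c=imaging.read_camera(n); im=c["img"]; np.savez(f"c_{n}5.npz",**c)
    cr=im[100:260,280:420] if n=="top" else im[200:350,220:390]
    cv2.imwrite(f"pics/{n}5.png",cv2.resize(cr,None,fx=4,fy=4,interpolation=cv2.INTER_CUBIC)[:,:,::-1])
```

```text
10.35 [ 0.50969972 -0.04577099  0.19122519] 0.15843444972788687 [-11.75534516  -0.53688477  15.7782735 ]
```

View pics/top5.png

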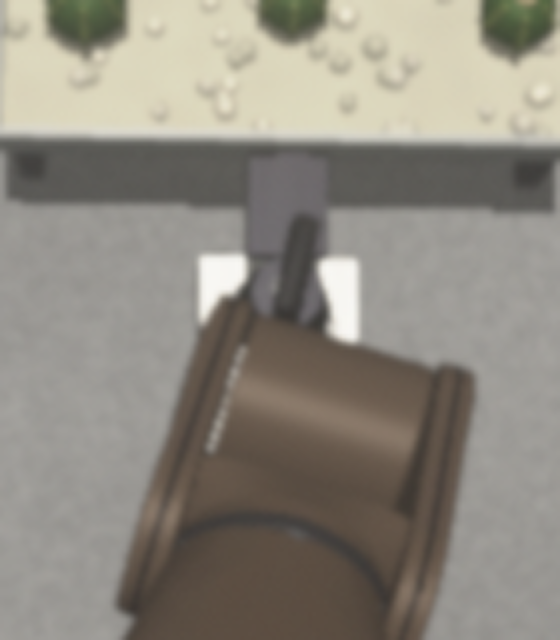

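View pics/scene5.png

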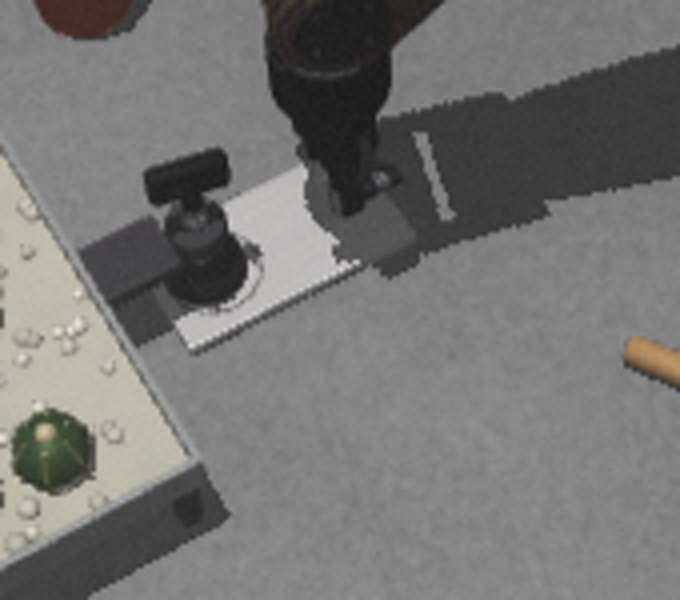

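Request:
apply_moves([
  {"tx": 0,"ty": 0,"tz": 0,"wx": 0,"wy": 0,"wz": 0},
  {"tx": 0,"ty": 0,"tz": 0,"wx": 0,"wy": 0,"wz": 0},
  {"tx": 0,"ty": 0,"tz": 0,"wx": 0,"wy": 0,"wz": 0},
  {"tx": 0,"ty": 0,"tz": 0,"wx": 0,"wy": 0,"wz": 0},
], hand=0.45)

```text
time: 10.85
eef_pos: [0.5113, -0.0459, 0.1909]
tcp_rot: [0.707, 0.707, 0.0, 0.0]
contact_force: [-0.1, 0.3, 0.5]
opening: 0.451
```

Run:
```python
from h import *
s=readout.get_state(); print(s["time"],s["eef_pos"],s["opening"],s["contact_force"])
c=imaging.read_camera("scene"); im=c["img"]; np.savez("c_s6.npz",**c)
k=8;x0,y0=250,240
cr=cv2.resize(im[y0:y0+60,x0:x0+75],None,fx=k,fy=k,interpolation=cv2.INTER_CUBIC)
def put(X,col):
    for u in proj(c,X): cv2.circle(cr,tuple(int(v) for v in ((u-[x0,y0]+.5)*k)),1,col,-1)
a=np.linspace(0,2*np.pi,80)
put(np.stack([.612+.032*np.cos(a),-.046+.032*np.sin(a),.01+0*a],1),(255,0,0))
put(np.stack([.612+.028*np.cos(a),-.046+.028*np.sin(a),.0155+0*a],1),(0,255,0))
l=np.linspace(0,1,40)
for A,B in (((.652,-.001),(.652,-.091)),((.652,-.001),(.482,-.001))):
    A=np.array(A);B=np.array(B); put(np.c_[A+(B-A)*l[:,None],0*l+.01],(255,0,255))
cv2.imwrite("pics/s6.png",cr[:,:,::-1])
```

```text
10.85 [ 0.51132907 -0.04591447  0.19092869] 0.45055684361486464 [-0.05421045  0.34777533  0.47362696]
```

View pics/s6.png

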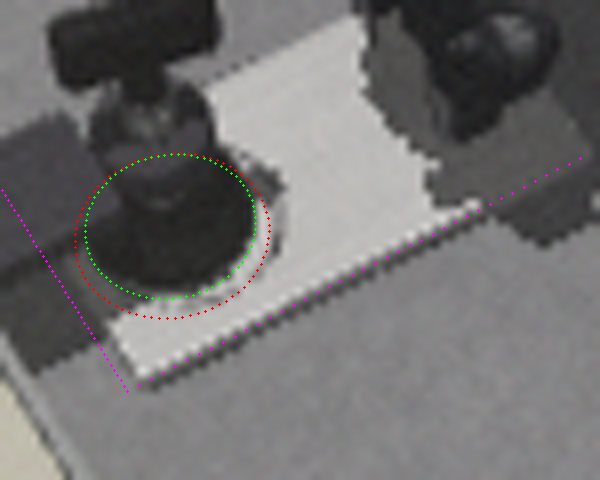

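Run:
```python
from h import *
c=dict(np.load("c_s6.npz"))
P=lambda u:(np.array(u)+.5)/8-.5+[250,240]
print("corner",onplane(c,P((137,378)),.01),"edge",onplane(c,P((107,327)),.01))
print("ring pts",[onplane(c,P(u),.01).round(4) for u in ((282,225),(200,305),(274,262))])
print("sole pts",[onplane(c,P(u),.0155).round(4) for u in ((259,232),(170,296),(242,262))])
c=dict(np.load("c_top5.npz"))
P=lambda u:(np.array(u)+.5)/4-.5+[280,100]
print("top front corners",onplane(c,P((199,254)),.01),onplane(c,P((358,258)),.01))
```

```text
corner [ 0.64705656 -0.00365144  0.01      ] edge [ 0.64651331 -0.02569074  0.01      ]
ring pts [array([ 0.5793, -0.0301,  0.01  ]), array([ 0.6168, -0.0171,  0.01  ]), array([ 0.5884, -0.0189,  0.01  ])]
sole pts [array([ 0.5883, -0.0284,  0.0155]), array([ 0.6247, -0.0221,  0.0155]), array([ 0.5986, -0.0212,  0.0155])]
top front corners [6.49311880e-01 2.01882426e-04 1.00000000e-02] [ 0.64906458 -0.09096055  0.01      ]
```

Request:
apply_moves([
  {"tx": 0,"ty": 0,"tz": -1,"wx": 0,"wy": 0,"wz": 0},
  {"tx": 0,"ty": 0,"tz": -1,"wx": 0,"wy": 0,"wz": 0},
  {"tx": 0,"ty": 0,"tz": -1,"wx": 0,"wy": 0,"wz": 0},
  {"tx": 0,"ty": 0,"tz": -1,"wx": 0,"wy": 0,"wz": 0},
  {"tx": 0,"ty": 0,"tz": -1,"wx": 0,"wy": 0,"wz": 0},
  {"tx": 0,"ty": 1.5,"tz": -1,"wx": 0,"wy": 0,"wz": 0},
  {"tx": 0,"ty": 3,"tz": -1,"wx": 0,"wy": 0,"wz": 0},
  {"tx": 0,"ty": 4.5,"tz": -1,"wx": 0,"wy": 0,"wz": 0},
  {"tx": 0,"ty": 5,"tz": -1,"wx": 0,"wy": 0,"wz": 0},
  {"tx": 0,"ty": 5,"tz": -1,"wx": 0,"wy": 0,"wz": 0},
], hand=0, force=40)

```text
time: 11.9
eef_pos: [0.5151, -0.0459, 0.1923]
tcp_rot: [0.707, 0.707, -0.002, -0.002]
contact_force: [-10.8, -0.1, 9.9]
opening: 0.161
```

Request:
apply_moves([
  {"tx": 0,"ty": 0,"tz": 0,"wx": 0,"wy": 0,"wz": 0},
  {"tx": 0,"ty": 0,"tz": 0,"wx": 0,"wy": 0,"wz": 0},
  {"tx": 0,"ty": 0,"tz": 0,"wx": 0,"wy": 0,"wz": 0},
  {"tx": 0,"ty": 0,"tz": 0,"wx": 0,"wy": 0,"wz": 0},
], hand=0.45)

```text
time: 12.3
eef_pos: [0.5164, -0.0459, 0.1921]
tcp_rot: [0.707, 0.707, 0.0, 0.001]
contact_force: [0.2, 0.2, 0.0]
opening: 0.451
```

Run:
```python
from h import *
s=readout.get_state(); print(s["time"],s["eef_pos"],s["opening"],s["contact_force"])
c=imaging.read_camera("scene"); im=c["img"]; np.savez("c_s7.npz",**c)
k=8;x0,y0=250,240
cr=cv2.resize(im[y0:y0+60,x0:x0+75],None,fx=k,fy=k,interpolation=cv2.INTER_CUBIC)
def put(X,col):
    for u in proj(c,X): cv2.circle(cr,tuple(int(v) for v in ((u-[x0,y0]+.5)*k)),1,col,-1)
a=np.linspace(0,2*np.pi,80)
put(np.stack([.612+.032*np.cos(a),-.046+.032*np.sin(a),.01+0*a],1),(255,0,0))
l=np.linspace(0,1,40)
for A,B in (((.652,-.001),(.652,-.091)),((.652,-.001),(.482,-.001))):
    A=np.array(A);B=np.array(B); put(np.c_[A+(B-A)*l[:,None],0*l+.01],(255,0,255))
cv2.imwrite("pics/s7.png",cr[:,:,::-1])
```

```text
12.3 [ 0.51638642 -0.04591931  0.19209143] 0.4513524912140552 [0.23401566 0.24052446 0.0091057 ]
```

View pics/s7.png

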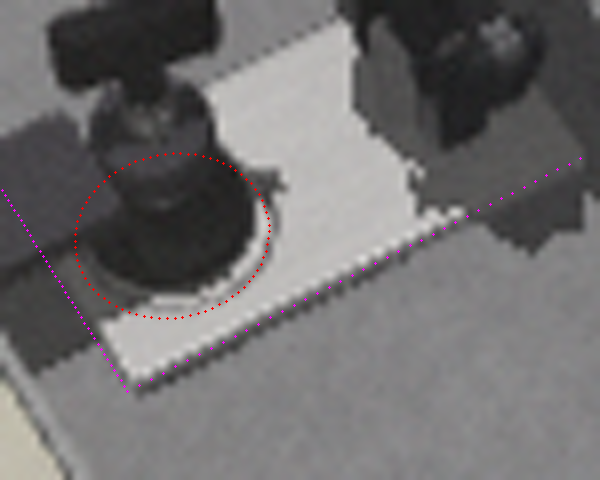

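Request:
apply_moves([
  {"tx": 0,"ty": 0,"tz": 0,"wx": 0,"wy": 0,"wz": 0},
  {"tx": 0,"ty": 0,"tz": 0,"wx": 0,"wy": 0,"wz": 0},
  {"tx": 0,"ty": 0,"tz": -15,"wx": 0,"wy": 0,"wz": 0},
  {"tx": 0,"ty": 0,"tz": -45,"wx": 0,"wy": 0,"wz": 0},
  {"tx": 0,"ty": 0,"tz": -80,"wx": 0,"wy": 0,"wz": 0},
  {"tx": 0,"ty": 0,"tz": -115,"wx": 0,"wy": 0,"wz": 0},
  {"tx": 0,"ty": 0,"tz": -145,"wx": 0,"wy": 0,"wz": 0},
  {"tx": 0,"ty": 0,"tz": -155,"wx": 0,"wy": 0,"wz": 0},
  {"tx": 0,"ty": 0,"tz": -155,"wx": 0,"wy": 0,"wz": 0},
], hand=1)

```text
time: 13.25
eef_pos: [0.5165, -0.0459, 0.3496]
tcp_rot: [0.707, 0.707, 0.001, 0.003]
contact_force: [0.2, 0.4, -0.2]
opening: 1.001
```

Run:
```python
from h import *
s=readout.get_state(); print(s["time"],s["eef_pos"],s["opening"],s["contact_force"])
R,t=pose(s); c=imaging.read_camera("wrist"); im=c["img"]; cv2.imwrite("pics/w8.png",im[:,:,::-1]); np.savez("c_w8.npz",**c);np.savez("p_w8.npz",R=R,t=t)
c=imaging.read_camera("top"); im=c["img"]; np.savez("c_t8.npz",**c)
cv2.imwrite("pics/t8.png",cv2.resize(im[100:260,280:420],None,fx=4,fy=4,interpolation=cv2.INTER_CUBIC)[:,:,::-1])
tgt((.613,-.046),.18,1.40,s)
```

```text
13.25 [ 0.51649331 -0.04588795  0.34961891] 1.0010854385292358 [ 0.17210814  0.42777171 -0.17595378]
t [-0.1 96.4 15.5] w [0.0057 0.0013 0.1707] yaw now 1.5707
```

View pics/w8.png

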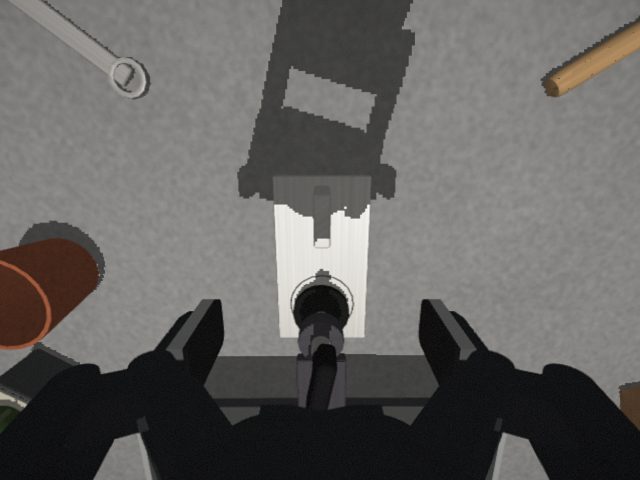

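View pics/t8.png

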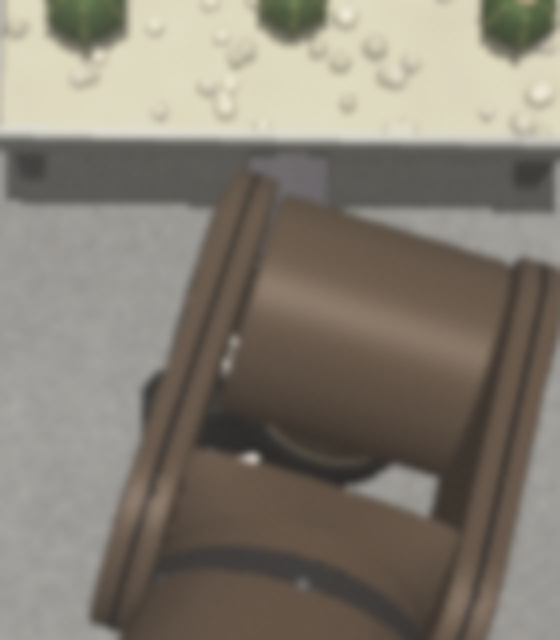

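Run:
```python
from h import *
c=dict(np.load("c_w8.npz")); q=np.load("p_w8.npz"); p=(q["R"],q["t"])
im=c["img"]; k=4;x0,y0=250,260
cr=cv2.resize(im[y0:y0+150,x0:x0+150],None,fx=k,fy=k,interpolation=cv2.INTER_CUBIC)
def put(X,col):
    for u in proj(c,X,p): cv2.circle(cr,tuple(int(v) for v in ((u-[x0,y0]+.5)*k)),1,col,-1)
a=np.linspace(0,2*np.pi,90)
put(np.stack([.613+.032*np.cos(a),-.046+.032*np.sin(a),.01+0*a],1),(255,0,0))
put(np.stack([.613+.028*np.cos(a),-.046+.028*np.sin(a),.0155+0*a],1),(0,255,0))
l=np.linspace(-.026,.026,15)
for s in(-.007,.007):
    th=-.17
    put(np.stack([.613+l*np.cos(th)-s*np.sin(th),-.046+l*np.sin(th)+s*np.cos(th),.134+0*l],1),(255,255,0))
cv2.imwrite("pics/w8b.png",cr[:,:,::-1])
```

```text
(no output)
```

View pics/w8b.png

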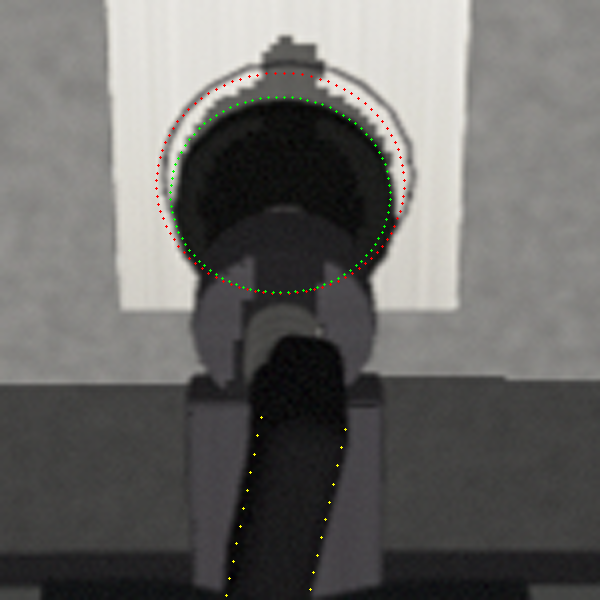

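Request:
apply_moves([
  {"tx": 0.1,"ty": 15,"tz": 0,"wx": 0.003,"wy": 0.001,"wz": 0.04},
  {"tx": 0.2,"ty": 40,"tz": 0,"wx": 0.005,"wy": 0.0013,"wz": 0.09},
  {"tx": 0.3,"ty": 70,"tz": 2,"wx": 0.0057,"wy": 0.0013,"wz": 0.14},
  {"tx": 0.4,"ty": 90,"tz": 8,"wx": 0.0057,"wy": 0.0013,"wz": 0.17},
  {"tx": 0.4,"ty": 96.4,"tz": 15,"wx": 0.0057,"wy": 0.0013,"wz": 0.1707},
  {"tx": 0.4,"ty": 96.4,"tz": 15,"wx": 0.0057,"wy": 0.0013,"wz": 0.1707},
  {"tx": 0.4,"ty": 96.4,"tz": 15,"wx": 0.0057,"wy": 0.0013,"wz": 0.1707},
])

```text
time: 14.05
eef_pos: [0.6116, -0.0453, 0.3304]
tcp_rot: [0.765, 0.644, -0.003, -0.004]
contact_force: [-0.1, -0.1, 0.3]
opening: 0.997
```

Run:
```python
from h import *
s=readout.get_state(); print(s["time"],s["eef_pos"],s["opening"],s["contact_force"],s["wrist_torque"],s["qpos"])
R,t=pose(s); c=imaging.read_camera("wrist"); im=c["img"]; cv2.imwrite("pics/w9.png",im[:,:,::-1]); np.savez("c_w9.npz",**c);np.savez("p_w9.npz",R=R,t=t)
tgt((.613,-.0455),.12,1.40,s)
```

```text
14.05 [ 0.61163764 -0.04533333  0.3304137 ] 0.9970693207987227 [-0.1158582  -0.12283028  0.29635047] [ 0.0008206  -0.00576545  0.02569189] [-2.39265822e-01  2.23609777e-01  1.79401683e+00  1.42157797e-04
  1.13279290e+00 -1.63967119e+00]
t [ 0.   1.9 55.7] w [-0.0088 -0.0007  0.0003] yaw now 1.4003
```

View pics/w9.png

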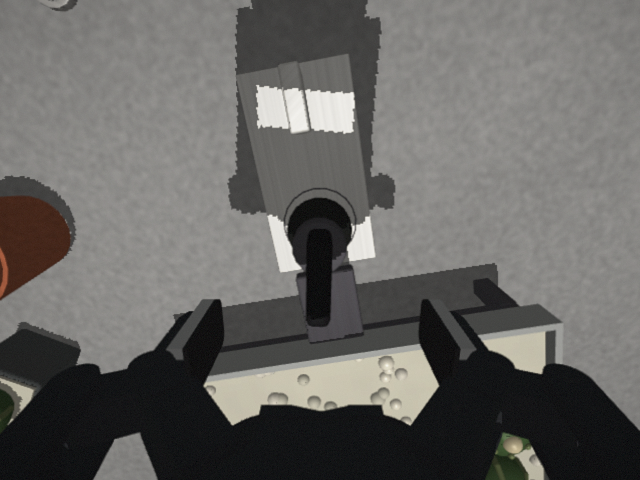

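Request:
apply_moves([
  {"tx": -0.4,"ty": 0.8,"tz": 15,"wx": -0.003,"wy": 0,"wz": 0},
  {"tx": -0.4,"ty": 1.5,"tz": 35,"wx": -0.003,"wy": 0,"wz": 0},
  {"tx": -0.4,"ty": 1.5,"tz": 50,"wx": -0.003,"wy": 0,"wz": 0},
  {"tx": -0.4,"ty": 1.5,"tz": 55,"wx": -0.003,"wy": 0,"wz": 0},
  {"tx": -0.4,"ty": 1.5,"tz": 55,"wx": -0.003,"wy": 0,"wz": 0},
  {"tx": -0.4,"ty": 1.5,"tz": 55,"wx": -0.003,"wy": 0,"wz": 0},
])

```text
time: 14.7
eef_pos: [0.6139, -0.0461, 0.2778]
tcp_rot: [0.765, 0.644, -0.0, -0.0]
contact_force: [0.3, 0.2, 0.9]
opening: 1.0
```

Request:
apply_moves([
  {"tx": 0,"ty": 0,"tz": 0,"wx": 0,"wy": 0,"wz": 0},
  {"tx": 0,"ty": 0,"tz": 0,"wx": 0,"wy": 0,"wz": 0},
  {"tx": 0,"ty": 0,"tz": 0,"wx": 0,"wy": 0,"wz": 0},
  {"tx": 0,"ty": 0,"tz": 0,"wx": 0,"wy": 0,"wz": 0},
  {"tx": 0,"ty": 0,"tz": 0,"wx": 0,"wy": 0,"wz": 0},
  {"tx": 0,"ty": 0,"tz": 0,"wx": 0,"wy": 0,"wz": 0},
  {"tx": 0,"ty": 0,"tz": 0,"wx": 0,"wy": 0,"wz": 0},
  {"tx": 0,"ty": 0,"tz": 0,"wx": 0,"wy": 0,"wz": 0},
], hand=0, force=40)

```text
time: 15.5
eef_pos: [0.6138, -0.0465, 0.2777]
tcp_rot: [0.765, 0.644, -0.001, -0.0]
contact_force: [-1.0, -4.2, 2.7]
opening: 0.16
```

```bash
cat > st.py <<'E'
from h import *
s=readout.get_state(); R,t=pose(s)
print("t",round(s["time"],2),"p",np.round(s["eef_pos"],4),"op",round(s["opening"],3),"F",np.round(s["contact_force"],2),"M",np.round(s["wrist_torque"],3),"yaw",round(np.arctan2(R[1,0],R[0,0]),4),"tilt",R[:2,2].round(4),"q6",round(s["qpos"][5],3), "F tool",(R.T@s["contact_force"]).round(1), "tau6",round(s["joint_efforts"][5],3))
E
python3 st.py
```

```text
t 15.5 p [ 0.6138 -0.0465  0.2777] op 0.16 F [-0.96 -4.22  2.7 ] M [-0.637  0.242  0.005] yaw 1.4 tilt [-0.0015 -0.0005] q6 -1.64 F tool [-4.3 -0.2 -2.7] tau6 0.001
```

Request:
apply_moves([
  {"tx": 0,"ty": 0,"tz": 0.2,"wx": 0,"wy": 0,"wz": 0.1},
  {"tx": 0,"ty": 0,"tz": 0.5,"wx": 0,"wy": 0,"wz": 0.2},
  {"tx": 0,"ty": 0,"tz": 0.75,"wx": 0,"wy": 0,"wz": 0.3},
  {"tx": 0,"ty": 0,"tz": 1,"wx": 0,"wy": 0,"wz": 0.4},
  {"tx": 0,"ty": 0,"tz": 1.25,"wx": 0,"wy": 0,"wz": 0.5},
  {"tx": 0,"ty": 0,"tz": 1.5,"wx": 0,"wy": 0,"wz": 0.6},
])

```text
time: 16.1
eef_pos: [0.6136, -0.047, 0.2761]
tcp_rot: [0.922, 0.388, -0.002, 0.0]
contact_force: [-3.8, -7.8, 2.3]
opening: 0.154
```

```bash
python3 st.py
```

```text
t 16.1 p [ 0.6136 -0.047   0.2761] op 0.154 F [-3.79 -7.82  2.3 ] M [-0.874  0.369  0.067] yaw 0.7964 tilt [-0.0025 -0.0018] q6 -1.036 F tool [-8.2  2.8 -2.3] tau6 -0.472
```

Request:
apply_moves([
  {"tx": -0.8,"ty": 0.1,"tz": 0.25,"wx": 0,"wy": 0,"wz": 0.1},
  {"tx": -1,"ty": 0.1,"tz": 0.5,"wx": 0,"wy": 0,"wz": 0.2},
])

```text
time: 16.3
eef_pos: [0.6131, -0.0475, 0.2757]
tcp_rot: [0.956, 0.294, -0.001, 0.0]
contact_force: [-1.4, -4.9, 2.7]
opening: 0.156
```

```bash
python3 st.py
```

```text
t 16.3 p [ 0.6131 -0.0475  0.2757] op 0.156 F [-1.38 -4.85  2.66] M [-0.597  0.176  0.121] yaw 0.596 tilt [-0.0014 -0.0007] q6 -0.837 F tool [-3.9  3.2 -2.7] tau6 -0.476
```

Request:
apply_moves([
  {"tx": 0,"ty": 0,"tz": 0.25,"wx": 0,"wy": 0,"wz": 0.1},
  {"tx": 0,"ty": 0,"tz": 0.5,"wx": 0,"wy": 0,"wz": 0.2},
])

```text
time: 16.5
eef_pos: [0.6131, -0.0475, 0.2751]
tcp_rot: [0.98, 0.197, -0.001, 0.0]
contact_force: [-2.9, -5.3, 3.0]
opening: 0.155
```

```bash
python3 st.py
```

```text
t 16.5 p [ 0.6131 -0.0475  0.2751] op 0.155 F [-2.86 -5.26  2.99] M [-0.732  0.281  0.024] yaw 0.3963 tilt [-0.002  -0.0011] q6 -0.637 F tool [-4.7  3.8 -3. ] tau6 -0.476
```

Request:
apply_moves([
  {"tx": -0.3,"ty": 0.4,"tz": 0.25,"wx": 0,"wy": 0,"wz": 0.1},
])

```text
time: 16.6
eef_pos: [0.6129, -0.0478, 0.2749]
tcp_rot: [0.989, 0.147, -0.001, -0.0]
contact_force: [-3.0, -4.0, 3.1]
opening: 0.16
```

```bash
python3 st.py
```

```text
t 16.6 p [ 0.6129 -0.0478  0.2749] op 0.16 F [-2.97 -4.03  3.06] M [-0.425  0.257  0.026] yaw 0.296 tilt [-0.0022 -0.0003] q6 -0.538 F tool [-4.   3.  -3.1] tau6 -0.472
```

Request:
apply_moves([
  {"tx": 0,"ty": 0,"tz": 0.25,"wx": 0,"wy": 0,"wz": 0.1},
])

```text
time: 16.7
eef_pos: [0.6129, -0.0478, 0.2746]
tcp_rot: [0.995, 0.098, -0.001, 0.0]
contact_force: [-2.8, -4.2, 3.8]
opening: 0.156
```

```bash
python3 st.py
```

```text
t 16.7 p [ 0.6129 -0.0478  0.2746] op 0.156 F [-2.82 -4.21  3.76] M [-0.586  0.343  0.027] yaw 0.1961 tilt [-0.0025 -0.0004] q6 -0.438 F tool [-3.6  3.6 -3.8] tau6 -0.48
```

Request:
apply_moves([
  {"tx": 0,"ty": 0,"tz": 0.25,"wx": 0,"wy": 0,"wz": 0.1},
])

```text
time: 16.8
eef_pos: [0.6128, -0.0479, 0.2744]
tcp_rot: [0.999, 0.048, -0.001, 0.0]
contact_force: [-4.4, -4.7, 3.4]
opening: 0.152
```

```bash
python3 st.py
python3 - <<'E'
from h import *
c=imaging.read_camera("scene"); im=c["img"]
k=8;x0,y0=250,230
cr=cv2.resize(im[y0:y0+70,x0:x0+75],None,fx=k,fy=k,interpolation=cv2.INTER_CUBIC)
cv2.imwrite("pics/s10.png",cr[:,:,::-1])
E
python3 st.py
```

```text
t 16.8 p [ 0.6128 -0.0479  0.2744] op 0.152 F [-4.42 -4.66  3.35] M [-0.61   0.398  0.063] yaw 0.0962 tilt [-0.0028 -0.0005] q6 -0.338 F tool [-4.9  4.2 -3.3] tau6 -0.478
t 16.85 p [ 0.6128 -0.0478  0.2743] op 0.157 F [-3.89 -4.8   3.62] M [-0.616  0.356 -0.078] yaw 0.0928 tilt [-0.0029 -0.0004] q6 -0.335 F tool [-4.3  4.4 -3.6] tau6 0.128
```

View pics/s10.png

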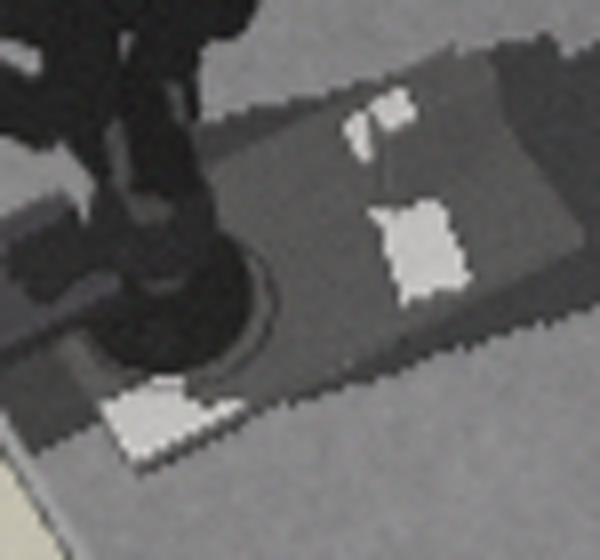

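Request:
apply_moves([
  {"tx": -0.3,"ty": 0.4,"tz": 0.25,"wx": 0,"wy": 0,"wz": 0.1},
  {"tx": -0.3,"ty": 0.4,"tz": 0.3,"wx": 0,"wy": 0,"wz": 0.15},
])

```text
time: 17.05
eef_pos: [0.6125, -0.048, 0.274]
tcp_rot: [1.0, -0.026, -0.001, -0.0]
contact_force: [-3.2, -3.4, 2.3]
opening: 0.154
```

```bash
python3 st.py
```

```text
t 17.05 p [ 0.6125 -0.048   0.274 ] op 0.154 F [-3.25 -3.38  2.33] M [-0.495  0.318  0.066] yaw -0.0527 tilt [-0.0027  0.0002] q6 -0.19 F tool [-3.1  3.5 -2.3] tau6 -0.109
```

Request:
apply_moves([
  {"tx": 0,"ty": 0,"tz": 0.25,"wx": 0,"wy": 0,"wz": 0.1},
])

```text
time: 17.15
eef_pos: [0.6125, -0.048, 0.2738]
tcp_rot: [0.997, -0.076, -0.002, 0.0]
contact_force: [-3.6, -3.3, 3.9]
opening: 0.159
```

```bash
python3 st.py
```

```text
t 17.15 p [ 0.6125 -0.048   0.2738] op 0.159 F [-3.65 -3.33  3.95] M [-0.5    0.322 -0.001] yaw -0.153 tilt [-0.0031  0.0002] q6 -0.09 F tool [-3.1  3.9 -3.9] tau6 -0.595
```

Request:
apply_moves([
  {"tx": 0,"ty": 0,"tz": 0.25,"wx": 0,"wy": 0,"wz": 0.1},
])

```text
time: 17.25
eef_pos: [0.6124, -0.048, 0.2735]
tcp_rot: [0.992, -0.127, -0.002, 0.0]
contact_force: [-4.3, -3.5, 3.8]
opening: 0.154
```

```bash
python3 st.py
```

```text
t 17.25 p [ 0.6124 -0.048   0.2735] op 0.154 F [-4.27 -3.49  3.83] M [-0.478  0.48   0.07 ] yaw -0.2538 tilt [-0.0035  0.0002] q6 0.011 F tool [-3.3  4.4 -3.8] tau6 -0.485
```

Request:
apply_moves([
  {"tx": 0,"ty": 0,"tz": 0.25,"wx": 0,"wy": 0,"wz": 0.1},
])

```text
time: 17.35
eef_pos: [0.6123, -0.048, 0.2732]
tcp_rot: [0.984, -0.176, -0.002, 0.0]
contact_force: [-5.3, -3.0, 3.2]
opening: 0.156
```

```bash
python3 st.py
```

```text
t 17.35 p [ 0.6123 -0.048   0.2732] op 0.156 F [-5.32 -2.98  3.17] M [-0.464  0.483  0.047] yaw -0.3537 tilt [-0.0038  0.0003] q6 0.111 F tool [-4.   4.6 -3.2] tau6 -0.481
```

Request:
apply_moves([
  {"tx": -0.4,"ty": 0.6,"tz": 0.25,"wx": 0,"wy": 0,"wz": 0.1},
])

```text
time: 17.45
eef_pos: [0.6119, -0.0481, 0.273]
tcp_rot: [0.974, -0.225, -0.001, -0.0]
contact_force: [-3.0, -1.0, 3.2]
opening: 0.157
```

```bash
python3 st.py
```

```text
t 17.45 p [ 0.6119 -0.0481  0.273 ] op 0.157 F [-3.   -1.    3.21] M [-0.211  0.193  0.04 ] yaw -0.4541 tilt [-0.0028  0.0011] q6 0.21 F tool [-2.3  2.2 -3.2] tau6 -0.474
```

Request:
apply_moves([
  {"tx": 0,"ty": 0,"tz": 0.25,"wx": 0,"wy": 0,"wz": 0.1},
])

```text
time: 17.55
eef_pos: [0.6119, -0.0481, 0.2728]
tcp_rot: [0.962, -0.273, -0.002, -0.0]
contact_force: [-4.4, -2.0, 4.3]
opening: 0.156
```

```bash
python3 st.py
```

```text
t 17.55 p [ 0.6119 -0.0481  0.2728] op 0.156 F [-4.36 -2.03  4.28] M [-0.341  0.344  0.056] yaw -0.554 tilt [-0.0029  0.0012] q6 0.31 F tool [-2.7  4.  -4.3] tau6 -0.483
```

Request:
apply_moves([
  {"tx": 0,"ty": 0,"tz": 0.25,"wx": 0,"wy": 0,"wz": 0.1},
])

```text
time: 17.65
eef_pos: [0.6118, -0.048, 0.2725]
tcp_rot: [0.947, -0.321, -0.002, -0.0]
contact_force: [-3.7, -1.5, 5.0]
opening: 0.161
```

```bash
python3 st.py
```

```text
t 17.65 p [ 0.6118 -0.048   0.2725] op 0.161 F [-3.72 -1.5   4.99] M [-0.342  0.382  0.057] yaw -0.6539 tilt [-0.0033  0.0012] q6 0.41 F tool [-2.1  3.5 -5. ] tau6 -0.482
```

Request:
apply_moves([
  {"tx": 0,"ty": 0,"tz": 0.25,"wx": 0,"wy": 0,"wz": 0.1},
])

```text
time: 17.75
eef_pos: [0.6118, -0.0479, 0.2723]
tcp_rot: [0.93, -0.368, -0.002, 0.0]
contact_force: [-5.1, -1.6, 4.3]
opening: 0.157
```

```bash
python3 st.py
python3 - <<'E'
from h import *
c=imaging.read_camera("scene"); im=c["img"]
k=8;x0,y0=250,230
cr=cv2.resize(im[y0:y0+70,x0:x0+75],None,fx=k,fy=k,interpolation=cv2.INTER_CUBIC)
cv2.imwrite("pics/s11.png",cr[:,:,::-1])
E
python3 st.py
```

```text
t 17.75 p [ 0.6118 -0.0479  0.2723] op 0.157 F [-5.07 -1.62  4.35] M [-0.281  0.386  0.073] yaw -0.7538 tilt [-0.0037  0.0013] q6 0.51 F tool [-2.6  4.7 -4.3] tau6 -0.483
t 17.8 p [ 0.6118 -0.0479  0.2722] op 0.156 F [-4.95 -1.22  4.17] M [-0.352  0.452 -0.059] yaw -0.7568 tilt [-0.0037  0.0014] q6 0.513 F tool [-2.8  4.3 -4.2] tau6 0.144
```

View pics/s11.png

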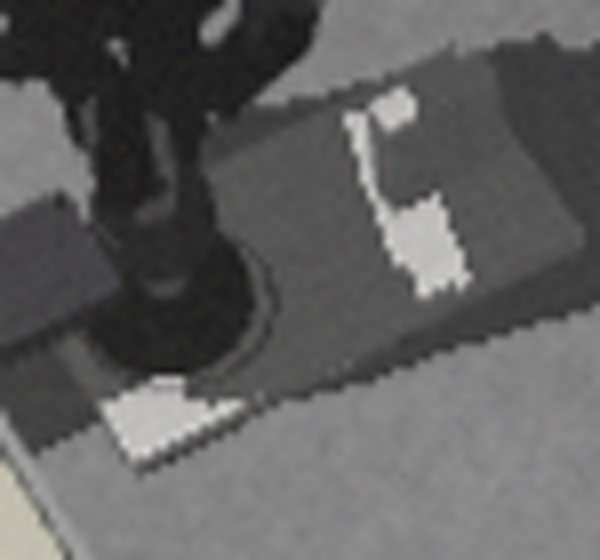

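Turned about 2.15 rad and the torque is still at the friction level (~0.05 N m). The foot is very close to the plate, so I'll keep going.

Request:
apply_moves([
  {"tx": -0.2,"ty": 0.4,"tz": 0.25,"wx": 0,"wy": 0,"wz": 0.1},
])

```text
time: 17.9
eef_pos: [0.6115, -0.048, 0.272]
tcp_rot: [0.911, -0.413, -0.002, -0.0]
contact_force: [-3.4, -0.6, 4.0]
opening: 0.155
```

```bash
python3 st.py
```

```text
t 17.9 p [ 0.6115 -0.048   0.272 ] op 0.155 F [-3.42 -0.57  3.99] M [-0.121  0.289  0.044] yaw -0.8518 tilt [-0.0029  0.0017] q6 0.608 F tool [-1.8  3.  -4. ] tau6 -0.658
```

Request:
apply_moves([
  {"tx": 0,"ty": 0,"tz": 0.25,"wx": 0,"wy": 0,"wz": 0.1},
])

```text
time: 18.0
eef_pos: [0.6114, -0.0479, 0.2717]
tcp_rot: [0.889, -0.459, -0.002, -0.0]
contact_force: [-4.8, 0.0, 3.9]
opening: 0.151
```

```bash
python3 st.py
```

```text
t 18.0 p [ 0.6114 -0.0479  0.2717] op 0.151 F [-4.76  0.02  3.94] M [-0.208  0.456  0.069] yaw -0.9531 tilt [-0.0031  0.0019] q6 0.709 F tool [-2.8  3.9 -3.9] tau6 -0.492
```

Request:
apply_moves([
  {"tx": 0,"ty": 0,"tz": 0.25,"wx": 0,"wy": 0,"wz": 0.1},
])

```text
time: 18.1
eef_pos: [0.6114, -0.0478, 0.2715]
tcp_rot: [0.865, -0.503, -0.002, -0.0]
contact_force: [-5.1, 0.7, 4.0]
opening: 0.153
```

```bash
python3 st.py
```

```text
t 18.1 p [ 0.6114 -0.0478  0.2715] op 0.153 F [-5.13  0.67  4.01] M [-0.142  0.455  0.07 ] yaw -1.0531 tilt [-0.0033  0.0021] q6 0.809 F tool [-3.1  4.1 -4. ] tau6 -0.484
```

Request:
apply_moves([
  {"tx": -0.2,"ty": 0.4,"tz": 0.25,"wx": 0,"wy": 0,"wz": 0.1},
])

```text
time: 18.2
eef_pos: [0.6111, -0.0477, 0.2713]
tcp_rot: [0.838, -0.545, -0.002, -0.0]
contact_force: [-3.1, -0.1, 3.4]
opening: 0.158
```

```bash
python3 st.py
```

```text
t 18.2 p [ 0.6111 -0.0477  0.2713] op 0.158 F [-3.11 -0.07  3.37] M [-0.106  0.133  0.04 ] yaw -1.1531 tilt [-0.0024  0.0023] q6 0.909 F tool [-1.2  2.9 -3.4] tau6 -0.48
```

Request:
apply_moves([
  {"tx": 0,"ty": 0,"tz": 0.25,"wx": 0,"wy": 0,"wz": 0.1},
])

```text
time: 18.3
eef_pos: [0.6111, -0.0476, 0.271]
tcp_rot: [0.81, -0.586, -0.002, -0.0]
contact_force: [-3.1, 1.1, 3.5]
opening: 0.153
```

```bash
python3 st.py
```

```text
t 18.3 p [ 0.6111 -0.0476  0.271 ] op 0.153 F [-3.05  1.07  3.52] M [-0.008  0.279  0.031] yaw -1.2532 tilt [-0.0025  0.0024] q6 1.009 F tool [-2.   2.6 -3.5] tau6 -0.483
```

Request:
apply_moves([
  {"tx": 0,"ty": 0,"tz": 0.25,"wx": 0,"wy": 0,"wz": 0.1},
])

```text
time: 18.4
eef_pos: [0.6111, -0.0475, 0.2708]
tcp_rot: [0.78, -0.626, -0.002, -0.0]
contact_force: [-3.5, 1.3, 4.3]
opening: 0.154
```

```bash
python3 st.py
```

```text
t 18.4 p [ 0.6111 -0.0475  0.2708] op 0.154 F [-3.5   1.29  4.25] M [0.007 0.35  0.08 ] yaw -1.3531 tilt [-0.0027  0.0027] q6 1.109 F tool [-2.   3.1 -4.2] tau6 -0.456
```

Request:
apply_moves([
  {"tx": 0,"ty": 0,"tz": 0.25,"wx": 0,"wy": 0,"wz": 0.1},
])

```text
time: 18.5
eef_pos: [0.6111, -0.0474, 0.2705]
tcp_rot: [0.748, -0.664, -0.002, -0.0]
contact_force: [-3.6, 1.8, 3.5]
opening: 0.157
```

```bash
python3 st.py
```

```text
t 18.5 p [ 0.6111 -0.0474  0.2705] op 0.157 F [-3.59  1.82  3.52] M [0.091 0.362 0.15 ] yaw -1.4528 tilt [-0.0029  0.0028] q6 1.208 F tool [-2.2  3.4 -3.5] tau6 -0.422
```

Request:
apply_moves([
  {"tx": 0,"ty": 0,"tz": 0.25,"wx": 0,"wy": 0,"wz": 0.1},
])

```text
time: 18.6
eef_pos: [0.611, -0.0473, 0.2703]
tcp_rot: [0.713, -0.701, -0.002, -0.0]
contact_force: [-4.3, 3.1, 3.3]
opening: 0.157
```

```bash
python3 st.py
```

```text
t 18.6 p [ 0.611  -0.0473  0.2703] op 0.157 F [-4.32  3.07  3.32] M [0.06  0.317 0.125] yaw -1.5527 tilt [-0.0029  0.003 ] q6 1.308 F tool [-3.2  4.3 -3.3] tau6 -0.398
```

Request:
apply_moves([
  {"tx": 0,"ty": 0,"tz": 0.25,"wx": 0,"wy": 0,"wz": 0.1},
])

```text
time: 18.7
eef_pos: [0.6111, -0.0472, 0.2701]
tcp_rot: [-0.678, 0.735, 0.002, -0.0]
contact_force: [-3.0, 3.2, 4.9]
opening: 0.161
```

```bash
python3 st.py
```

```text
t 18.7 p [ 0.6111 -0.0472  0.2701] op 0.161 F [-2.99  3.25  4.86] M [0.205 0.388 0.177] yaw -1.6525 tilt [-0.003   0.0032] q6 1.408 F tool [-3.   3.3 -4.8] tau6 -0.364
```

Request:
apply_moves([
  {"tx": 0,"ty": 0,"tz": 0,"wx": 0,"wy": 0,"wz": 0},
  {"tx": 0,"ty": 0,"tz": 0,"wx": 0,"wy": 0,"wz": 0},
  {"tx": 0,"ty": 0,"tz": 0,"wx": 0,"wy": 0,"wz": 0},
])

```text
time: 19.0
eef_pos: [0.6111, -0.0473, 0.2701]
tcp_rot: [-0.679, 0.734, 0.002, 0.0]
contact_force: [-3.8, 2.9, 4.8]
opening: 0.155
```

Request:
apply_moves([
  {"tx": 0,"ty": 0,"tz": 0,"wx": 0,"wy": 0,"wz": 0},
  {"tx": 0,"ty": 0,"tz": 0,"wx": 0,"wy": 0,"wz": 0},
  {"tx": 0,"ty": 0,"tz": 0,"wx": 0,"wy": 0,"wz": 0},
  {"tx": 0,"ty": 0,"tz": 0,"wx": 0,"wy": 0,"wz": 0},
  {"tx": 0,"ty": 0,"tz": 0,"wx": 0,"wy": 0,"wz": 0},
  {"tx": 0,"ty": 0,"tz": -10,"wx": 0,"wy": 0,"wz": 0},
  {"tx": 0,"ty": 0,"tz": -30,"wx": 0,"wy": 0,"wz": 0},
  {"tx": 0,"ty": 0,"tz": -60,"wx": 0,"wy": 0,"wz": 0},
  {"tx": 0,"ty": 0,"tz": -90,"wx": 0,"wy": 0,"wz": 0},
  {"tx": 0,"ty": 0,"tz": -110,"wx": 0,"wy": 0,"wz": 0},
  {"tx": 0,"ty": 0,"tz": -120,"wx": 0,"wy": 0,"wz": 0},
  {"tx": 0,"ty": 0,"tz": -120,"wx": 0,"wy": 0,"wz": 0},
], hand=0.8)

```text
time: 20.2
eef_pos: [0.6117, -0.0485, 0.3922]
tcp_rot: [-0.679, 0.735, -0.001, 0.001]
contact_force: [0.3, -0.8, -0.9]
opening: 0.794
```

```bash
python3 st.py
python3 - <<'E'
from h import *
R,t=pose(); c=imaging.read_camera("wrist"); cv2.imwrite("pics/w12.png",c["img"][:,:,::-1])
c=imaging.read_camera("scene"); im=c["img"]
k=8;x0,y0=250,225
cv2.imwrite("pics/s12.png",cv2.resize(im[y0:y0+70,x0:x0+75],None,fx=k,fy=k,interpolation=cv2.INTER_CUBIC)[:,:,::-1])
cv2.imwrite("pics/s12f.png",im[:,:,::-1])
E
```

```text
t 20.2 p [ 0.6117 -0.0485  0.3922] op 0.794 F [ 0.29 -0.81 -0.89] M [-0.033 -0.008 -0.051] yaw -1.6501 tilt [ 0.0024 -0.0001] q6 1.406 F tool [ 0.8 -0.4  0.9] tau6 -0.0
```

View pics/w12.png

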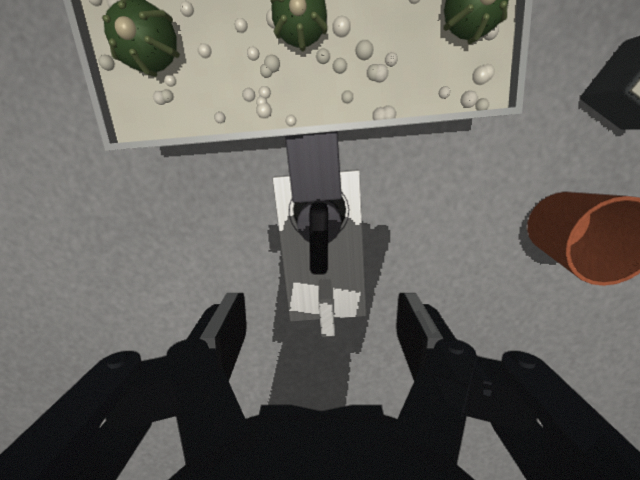

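View pics/s12.png

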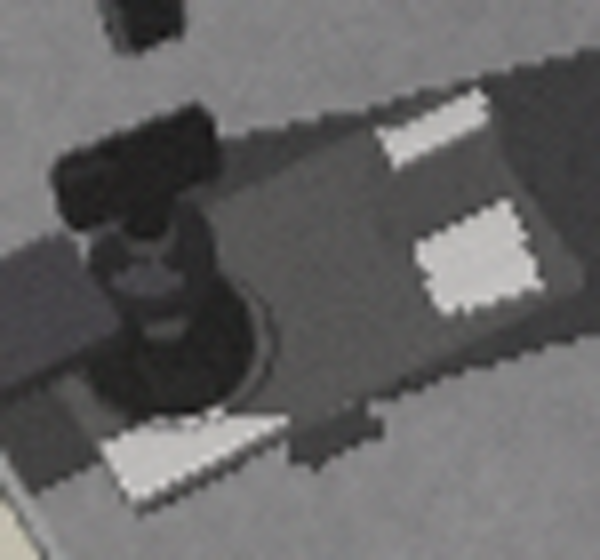

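View pics/s12f.png

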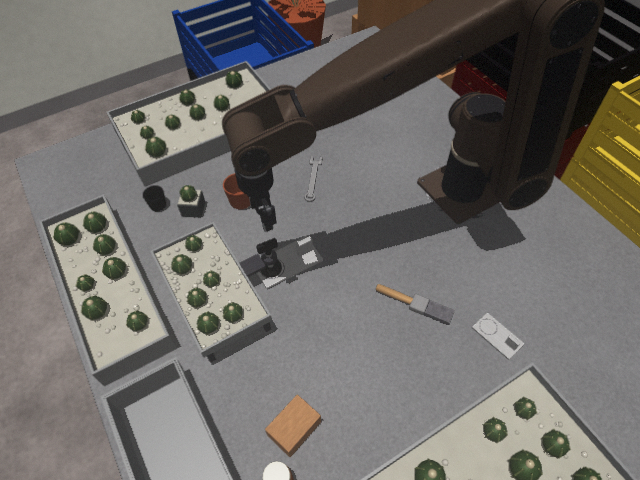

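```bash
python3 -c "
from plant import ctrl; print(ctrl.sign_off())"
```

```text
the job is handed in; nothing more can be done
None
```

I put the plate under the foot with its fin pointing away from the rack, then turned the wing knob clockwise until the foot bore lightly on it. I let go, backed the gripper off and handed the job in at about 20 s. No verdict came back.

- **Plate position:** I set the plate down short of the foot, slid it in along the table, and pushed it in about 4 mm further after a check. Before turning, the wrist camera put the ring about 3 mm from the foot's axis. The other views suggested 1–5 mm. The last pictures show the sole still inside the ring and the plate flat and square to the rack.
- **Bearing force:** I turned the knob about 3.05 rad. Torque stayed at the friction level (about 0.05 N m) until roughly 2.75 rad, then rose to 0.18 N m. Wrist torque, joint-6 effort and angle past touch all put the bearing force at 4–5 N. Single torque readings scattered by about ±0.04 N m, and I did not re-measure the force after letting go.
- **At hand-in:** the gripper was about 120 mm above where it had gripped the knob, with readings near zero. In the last scene picture, the clay pot, cactus, brush and wrench all look to be where they started; I judged this by eye, not by measurement.

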